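# Sort stripped engine parts into their trays

## Task

Sort the parts of the stripped engine into their trays: stand one bronze bush in each bay of the two-bay metal pan, lay both hexagon nuts flat on the floor of the round dish side by side, and stand the gudgeon pin upright in the square wooden box. Set them down rather than dropping or throwing them, the bushes with the bore upright, and leave the dial gauge and the little tin where they are.

Things in the scene. Friction and masses are not known exactly. Their poses are not given: they have to be found in the camera images.
- bush_a_mid (a point): Bronze bush (plain ring, brass-coloured), 52 mm outside, 42 mm bore, 34 mm high, about 0.2 kg, loose, standing on a flat end. Point: centre of the ring, half-way up; z along the bore. Both bushes are alike.
- bush_b_mid (a point): The second bronze bush, same as bush_a. Point: its centre, half-way up; z along the bore.
- nut_a_mid (a point): Big steel hexagon nut, 46 mm across flats, 53 mm across corners, 24 mm high, hole about 30 mm, about 0.2 kg, loose, lying flat. Point: its centre, half-way up; z along the hole; its x axis is square to one pair of flats (and so are the directions 60 and 120 degrees from it). Both nuts are alike.
- nut_b_mid (a point): The second steel hexagon nut, same as nut_a. Point: its centre, half-way up; x axis square to one pair of flats, z along the hole.
- pin_mid (a point): Gudgeon pin: thick-walled plain steel tube, 30 mm diameter, 16 mm bore, 60 mm high, about 0.25 kg, loose, standing on end. Point: its centre, half-way up; z along the tube.
- pan: Bare-metal rectangular pan with two bays, fixed to the bench: 120 mm (its x) by 190 mm (its y) outside, 18 mm high, walls 4 mm, floor 4 mm thick. A 4 mm wall as high as the rim crosses it along x in the middle (at its y = 0), leaving two bays of 112 x 89 mm whose centres lie 48 mm from the middle along its +y and -y. Origin: centre of the underside; z up.
- dish: Round grey open dish, fixed to the bench: 152 mm across at the foot, 160 mm at the rim, 18 mm high, wall 4 mm, floor 4 mm thick, flat floor about 144 mm across. Origin: centre of the underside; z up.
- box: Square open wooden box, fixed to the bench: 110 x 110 mm outside, 18 mm high, walls 8 mm, floor 8 mm thick; inside 94 x 94 mm, sides along its x and y. Origin: centre of the underside; z up.
- gauge_mid (a point): Bystander: loose dial gauge lying on its back, white face up; round body 58 mm across, 23 mm high, thin stem reaching to 60 mm from the centre along its -x (towards the robot). Point: centre of the round body, half-way up.
- tin_mid (a point): Bystander: loose small grey tin with a plain white lid, 52 mm across, 36 mm high. Point: its centre, half-way up.
Not all that is in view belongs to the job. Leave any orange or purple look-alike of the part that bears bush_b_mid alone.

How it is judged:
By the outcome, as a careful person would: the job done as asked, in the order asked, and still so for the second after the job is handed in, with the robot touching nothing.
It also fails if it takes over 128 s, if anything falls off the work surface, if the arm or the gripper's body presses on something with over 40 N, if the wrist force passes 120 N, or if a joint passes its speed limit or range.

## Robot

A 6-joint arm with a two-finger parallel gripper is mounted at the origin on the work surface. World frame = base frame: x ahead of the robot, y to its left, z up, the work surface at z = 0. Lengths are in m, angles in degrees, forces in N, time in s.
With the tool pointing down it reaches from about 0.275 to 0.875 m from the base axis. Payload 12.5 kg.
Tool frame: the origin (TCP) lies on the centre line of the jaws, within the pads' length; the fingertips stand 25 mm ahead of it and the grasp point (between the pads) lies 6 mm ahead of it; y points along the fingers, z is the direction in which the jaws open and shut, and the axes are right-handed (so a half turn about y gives the same grasp; the last joint's range is limited). The gripper opens to 85 mm and grips with 20 to 120 N. Pads are 22 mm wide; open, the fingers measure 114 mm over their backs; the gripper's body (76 mm by 85 mm) begins 54 mm behind the grasp point. The pads swing forward as they close: fully open they stand 13 mm farther back than shut.
Start: joints at [64.824, 20.094, 94.641, -0, 65.266, -4.847], TCP at [0.191, 0.516, 0.256] pointing down, gripper open.
Joint ranges: [-157.81, 157.81], [-45, 120.19], [0.68, 151.7], [-89.99, 269.99], [4.06, 180], [-164.3, 164.3]. Speed limits (degrees/s): [127.2, 127.2, 159.86, 180, 180, 180].

## Interface

Orientations are given as a 3x3 rotation matrix whose columns are the frame's x, y, z axes.
In Python, from bench import get_state, camera, hand_in gives the robot as it stands.
- The arm moves only by the shell command python3 -m crank 'ROWS' [OPENING] [FORCE]. ROWS is JSON, a list of rows, each an object with "delta_pos": the shift along the world's x, y, z in m, a list of three; "twist": the turn about the world's z in degrees. A call has 1 to 8 rows; each row shifts and turns the pose as measured when the row begins; what a row does not reach is not made up. A row lasts 1/12 s, in which the tool goes at most 41.7 mm and 7.16 degrees, less where a joint would pass 70% of its speed; a pose out of reach is approached as far as the arm can. A call with a gripper value outside its range is refused whole. OPENING is the opening, from -1 (shut) to 1 (fully open), set as the call begins (- or left out, the last holds). The fingers move at their own pace and stop on an object; FORCE is the grip in N (left out, the last holds). Time passes only in rows, so rows that do not move let the fingers close. It gives the time, the measured TCP pose, the force and the opening at its end, in the units of the state.
- get_state(): the state, without advancing time (a new reading comes with each control period).
- camera(name): name is "scene" or "top" or "wrist"; returns a dict with "img" (384x512x3 uint8, red, green, blue), "range_z" (384x512 float32, m along the optical axis (not along the pixel's ray), 0 where there is no reading), "intrinsics" (3x3 intrinsics, pixels), "k1" (the pictures are not rectified: a ray, as slopes to the right and down, at radius r is drawn at 1 + k1 r^2 times it, then the intrinsics apply), "R" (3x3) and "t" (3): a world point X has camera coordinates R X + t; the wrist camera has in their place "tool_from_camera" (4x4, takes a point from camera to tool coordinates, whose origin is the TCP and whose axes are the tool frame's). Camera axes: x right, y down, z forward; pixel columns grow to the right and rows downward; lengths in m; the calibration is good to about 2 mm. A picture is of the moment at which its call begins: read the wrist's pose just before it.
- hand_in(): hands the job in, once; it reports no verdict.
The state is a dict: "time_s": time; "joints": joint angles; "qvel": joint speeds; "joint_torque": joint torques, N m; "tcp_pos": TCP position; "tool_rot": TCP orientation; "force": force on the tool from outside, world axes, zero at the start; "ft_torque": the same for the moment, N m; "opening": finger opening in m.
Only numpy, scipy, OpenCV 4.12 (cv2) and the standard library are available. Lean on these libraries where they do the work, as an engineer would, in place of code of your own. Each camera call takes 0.05 s, during which the arm holds its last target.

## Working session

There is one attempt and no reset: what is moved stays moved. The work goes in short steps, Python scripts to look and compute and a shell command to move; the robot and the scene stay as the last step left them, time stands still between calls to the robot, and variables do not carry over. Pictures are saved under pics/ and viewed, and the job is handed in when it is done.

```bash
ls; mkdir -p pics
cat > h.py <<'E'
import numpy as np, cv2
from bench import get_state, camera
def save(n,img,rgb=True): cv2.imwrite('pics/'+n,cv2.cvtColor(img,cv2.COLOR_RGB2BGR))
def cam(name):
    s=get_state(); c=camera(name)
    if name=='wrist':
        T=np.array(c['tool_from_camera']); Rw=np.array(s['tool_rot']); p=np.array(s['tcp_pos'])
        c['Rcw']=Rw@T[:3,:3]; c['C']=Rw@T[:3,3]+p
    else:
        R=np.array(c['R']); c['Rcw']=R.T; c['C']=-R.T@np.array(c['t'])
    return c
def rays(c,uv):
    uv=np.asarray(uv,float).reshape(-1,1,2); K=np.array(c['intrinsics'],float)
    d=cv2.undistortPoints(uv,K,np.array([c['k1'],0,0,0.])).reshape(-1,2)
    return np.c_[d,np.ones(len(d))]
def plane(c,uv,z):
    d=rays(c,uv)@c['Rcw'].T
    return c['C']+d*((z-c['C'][2])/d[:,2])[:,None]
def depth(c,uv):
    uv=np.asarray(uv).reshape(-1,2); r=rays(c,uv); z=c['range_z'][uv[:,1].astype(int),uv[:,0].astype(int)]
    return c['C']+(r*z[:,None])@c['Rcw'].T
def cloud(c):
    h,w=c['range_z'].shape; u,v=np.meshgrid(np.arange(w),np.arange(h))
    return depth(c,np.c_[u.ravel(),v.ravel()]).reshape(h,w,3)
E
python3 - <<'E'
from h import *
s=get_state(); print(s)
for n in('scene','top','wrist'):
    c=cam(n); save(n+'0.png',c['img']); print(n,c['C'],c['k1'],c['intrinsics'],c['Rcw'])
E
```

```text
pics
{'time_s': 0.0, 'joints': array([ 6.48252006e+01,  2.01245307e+01,  9.46762745e+01,  1.09319027e-03,
        6.52641497e+01, -4.84717059e+00]), 'qvel': array([-0.03013327, -0.02706473,  0.06784353,  0.05390682,  0.1095017 ,
        0.02873297]), 'joint_torque': array([ 6.15372483e-04, -5.06101692e+01, -2.91402000e+01, -2.72766795e-05,
        4.58225157e-03, -1.39010945e-05]), 'tcp_pos': array([0.1909112 , 0.51549404, 0.25576103]), 'tool_rot': array([[ 9.37718723e-01, -4.97928273e-04,  3.47395089e-01],
       [-3.47395428e-01, -1.01862274e-03,  9.37718177e-01],
       [-1.13051856e-04, -9.99999357e-01, -1.12815962e-03]]), 'force': array([-0.49759415, -1.37259965, -0.48066345]), 'ft_torque': array([-0.0253682 , -0.00746312, -0.01794267]), 'opening': 0.0856530690432617}
scene [1.14834129 0.26434422 0.71703438] -0.03324699586086133 [[375.11522678   0.         256.92164732]
 [  0.         375.11522678 191.9032592 ]
 [  0.           0.           1.        ]] [[-0.3133802   0.66730442 -0.67564611]
 [ 0.94959065  0.21391515 -0.22916787]
 [-0.00839379 -0.7134039  -0.7007028 ]]
top [0.43787569 0.04942401 1.06601685] -0.15992665213094215 [[431.92890167   0.         261.17629768]
 [  0.         431.92890167 194.15356934]
 [  0.           0.           1.        ]] [[ 0.01543688 -0.99721265  0.07299742]
 [-0.99986423 -0.01581624 -0.00462173]
 [ 0.0057634  -0.07291617 -0.99732142]]
wrist [0.11841683 0.54234211 0.37459087] -0.07239675322908197 [[302.3923915    0.         252.93198865]
 [  0.         302.3923915  193.82862155]
 [  0.           0.           1.        ]] [[ 3.48010530e-01  8.95036822e-01  2.78922496e-01]
 [ 9.37490548e-01 -3.32130814e-01 -1.03925911e-01]
 [-3.78761703e-04  2.97654515e-01 -9.54673581e-01]]
```

View pics/top0.png

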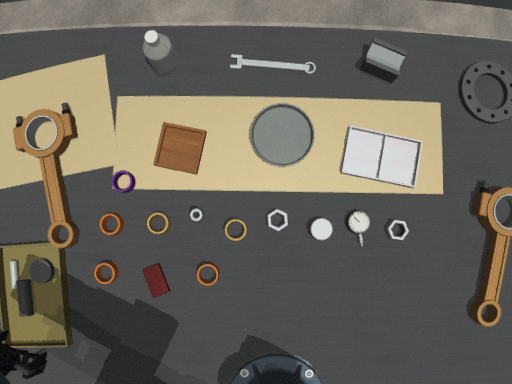

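View pics/scene0.png

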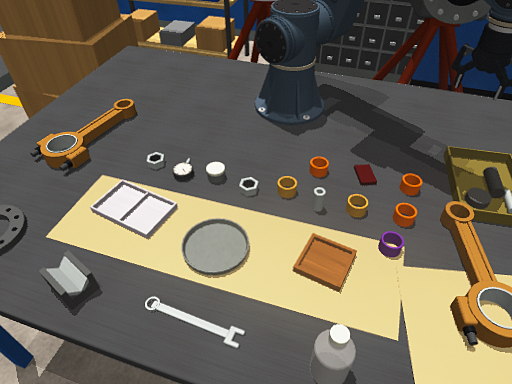

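View pics/wrist0.png

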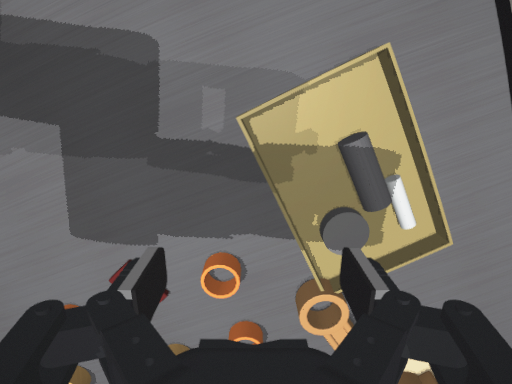

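The top view shows ring candidates at (158,223) and (235,230) in brass/gold, (111,224), (106,273) and (208,274) in orange, and (123,181) in purple. The two brass-coloured ones fit the bushes. The pin is at (196,214) and the nuts are at (278,220) and (398,230). I'll confirm this with an enlarged crop and measure.

```bash
cat > meas.py <<'E'
from h import *
def comps(c,P,zlo,zhi,roi):
    m=((P[...,2]>zlo)&(P[...,2]<zhi)&(c['range_z']>0)).astype(np.uint8)
    k=np.zeros_like(m);x0,y0,x1,y1=roi;k[y0:y1,x0:x1]=1;m*=k
    return m
E
python3 - <<'E'
from meas import *
c=cam('top'); P=cloud(c)
save('crop1.png',cv2.resize(c['img'][165:295,85:425],None,fx=2.3,fy=2.3,interpolation=cv2.INTER_CUBIC))
hsv=cv2.cvtColor(c['img'],cv2.COLOR_RGB2HSV)
for n,(u,v) in dict(o1=(111,224),b1=(158,223),pin=(196,214),b2=(235,230),n1=(278,220),tin=(321,229),g=(359,222),n2=(398,230),o2=(106,273),o3=(208,274),pu=(123,181)).items():
    sub=P[v-17:v+18,u-17:u+18]; top=np.percentile(sub[...,2],98)
    m=sub[...,2]>max(0.012,top-0.008)
    q=sub[m]; x0,y0=q[:,0],q[:,1]
    (cx,cy),r=cv2.minEnclosingCircle(q[:,:2].astype(np.float32))
    col=np.median(c['img'][v-17:v+18,u-17:u+18][m],axis=0); h=np.median(hsv[v-17:v+18,u-17:u+18][m],axis=0)
    print(n,'top %.4f'%top,'circ %.4f %.4f r%.4f'%(cx,cy,r),'n',m.sum(),col,h)
E
```

```text
o1 top 0.0361 circ 0.4373 0.2433 r0.1940 n 142 [177.5 110.   49. ] [ 14.  189.  177.5]
b1 top 0.0360 circ 0.4422 0.1842 r0.1349 n 139 [179. 149.  82.] [ 20. 139. 179.]
pin top 0.0621 circ 0.4513 0.1298 r0.0816 n 103 [176. 181. 177.] [ 70.   9. 181.]
b2 top 0.0365 circ 0.4297 0.0895 r0.0410 n 137 [178. 154.  85.] [ 21. 135. 178.]
n1 top 0.0267 circ 0.4501 0.0157 r0.0359 n 204 [185. 190. 189.] [ 90.   6. 190.]
tin top 0.0398 circ 0.4337 -0.0372 r0.0868 n 345 [217. 220. 221.] [ 98.   5. 221.]
g top 0.0266 circ 0.4490 -0.0851 r0.1351 n 428 [204. 208. 197.] [ 41.  10. 208.]
n2 top 0.0272 circ 0.4322 -0.1345 r0.1841 n 207 [179. 185. 180.] [ 75.   8. 185.]
o2 top 0.0362 circ 0.3760 0.2496 r0.2096 n 146 [173.5 108.   49. ] [ 14.  190.  173.5]
o3 top 0.0368 circ 0.3720 0.1206 r0.0971 n 143 [184. 112.  53.] [ 14. 187. 184.]
pu top 0.0363 circ 0.4950 0.2287 r0.1882 n 149 [107.  57. 133.] [140. 149. 134.]
```

Run:
```python
from h import *
c=cam('scene')
save('crop2.png',cv2.resize(c['img'][145:265,130:440],None,fx=2.5,fy=2.5,interpolation=cv2.INTER_CUBIC))
```

```text
(no output)
```

View pics/crop1.png

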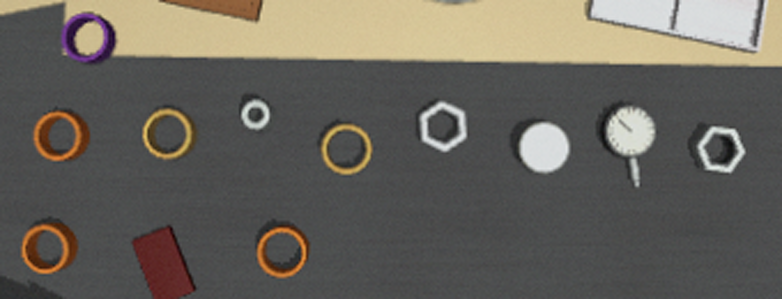

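View pics/crop2.png

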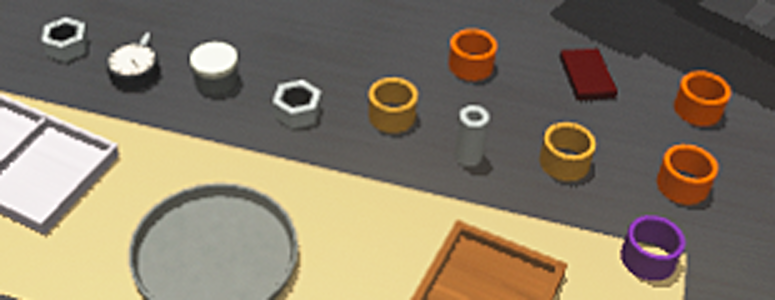

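The crops show two brass rings at (158,223) and (235,230), hue about 20. The orange rings (hue 14) and the purple one are look-alikes and stay where they are. Next I'll measure precise poses.

```bash
cat > meas.py <<'E'
from h import *
from scipy.optimize import least_squares
def topmask(P,c,u,v,w,dz,hmax=0.07,hmin=0.012):
    m=np.zeros(c['range_z'].shape,np.uint8)
    s=(slice(max(v-w,0),v+w+1),slice(max(u-w,0),u+w+1))
    z=P[...,2][s]; ok=(c['range_z'][s]>0)&(z<hmax)&(z>hmin)
    top=np.percentile(z[ok],90); mm=ok&(z>top-dz)
    m[s]=mm; 
    n,l,st,ce=cv2.connectedComponentsWithStats(m)
    k=1+np.argmax(st[1:,4]); return (l==k).astype(np.uint8),top
def cfit(xy,r):
    f=lambda p:np.hypot(xy[:,0]-p[0],xy[:,1]-p[1])-r
    return least_squares(f,xy.mean(0),loss='soft_l1',f_scale=0.001).x
def outline(c,m,z):
    cs,_=cv2.findContours(m,cv2.RETR_EXTERNAL,cv2.CHAIN_APPROX_NONE)
    k=max(cs,key=cv2.contourArea)[:,0]; return plane(c,k.astype(float),z)[:,:2],k
E
python3 - <<'E'
from meas import *
for name,d in dict(top=dict(b1=(158,223,.034,.0255),pin=(196,214,.06,.0145),b2=(235,230,.034,.0255),n1=(278,220,.024,.0245),tin=(321,229,.036,.0255),n2=(398,230,.024,.0245),dish=(282,135,.018,.0795)),
 scene=dict(b1=(357,204,.034,.0255),pin=(319,195,.06,.0145),b2=(287,186,.034,.0255),n1=(249,185,.024,.0245),n2=(156,159,.024,.0245),dish=(215,246,.018,.0795))).items():
    c=cam(name);P=cloud(c); vis=c['img'].copy()
    for n,(u,v,h,r) in d.items():
        m,top=topmask(P,c,u,v,42 if n=='dish' else 16,0.007 if n!='dish' else 0.005,hmax=0.03 if n=='dish' else .07)
        xy,k=outline(c,m,h); vis[k[:,1],k[:,0]]=(255,0,255)
        ctr=cfit(xy,r); e=np.hypot(*(xy-ctr).T)
        s='%s %s z%.4f ctr %.4f %.4f  r %.4f+-%.4f'%(name,n,top,*ctr,e.mean(),e.std())
        # filled-hull moments
        hull=cv2.convexHull(xy.astype(np.float32)); M=cv2.moments(hull*1000); s+='  hull %.4f %.4f'%(M['m10']/M['m00']/1000,M['m01']/M['m00']/1000)
        if n[0]=='n':
            a=np.arctan2(*(xy-ctr).T[::-1]); s+=' cornerphase %.1f'%(np.degrees(np.angle(np.sum((e-e.mean())*np.exp(6j*a))))/6)
        print(s)
    save('vis_%s.png'%name,cv2.resize(vis[60:300] if name=='top' else vis[110:310],None,fx=1.5,fy=1.5))
    if name=='top':
        for n,(u,v,w,z) in dict(pan=(381,157,45,.018),box=(181,148,32,.018)).items():
            m,top=topmask(P,c,u,v,w,0.006,hmax=.03); xy,k=outline(c,m,z)
            rc=cv2.minAreaRect((xy*1000).astype(np.float32)); print(n,top,rc); print(cv2.boxPoints(rc))
E
```

```text
top b1 z0.0362 ctr 0.4411 0.2936  r 0.0236+-0.0019  hull 0.4411 0.2936
top pin z0.0618 ctr 0.4607 0.1963  r 0.0141+-0.0006  hull 0.4608 0.1964
top b2 z0.0361 ctr 0.4272 0.1046  r 0.0246+-0.0007  hull 0.4271 0.1045
top n1 z0.0270 ctr 0.4525 0.0041  r 0.0232+-0.0012  hull 0.4526 0.0040 cornerphase 6.3
top tin z0.0393 ctr 0.4328 -0.0994  r 0.0238+-0.0008  hull 0.4324 -0.0994
top n2 z0.0268 ctr 0.4324 -0.2923  r 0.0238+-0.0013  hull 0.4325 -0.2921 cornerphase 21.9
top dish z0.0204 ctr 0.6642 -0.0048  r 0.0770+-0.0015  hull 0.6643 -0.0048
pan 0.02038501339160843 ((614.4375, -255.55419921875), (191.41871643066406, 122.33197021484375), 79.33357238769531)
[[ 536.61346 -338.28857]
 [ 656.8317  -360.9311 ]
 [ 692.26154 -172.81982]
 [ 572.0433  -150.1773 ]]
box 0.020766105466412554 ((628.0122680664062, 248.68898010253906), (111.14148712158203, 112.09724426269531), 79.04373168945312)
[[562.4235  204.78372]
 [672.4775  183.47856]
 [693.601   292.59424]
 [583.54706 313.8994 ]]
scene b1 z0.0352 ctr 0.4441 0.2931  r 0.0264+-0.0012  hull 0.4445 0.2933
scene pin z0.0613 ctr 0.4659 0.1959  r 0.0153+-0.0015  hull 0.4665 0.1960
scene b2 z0.0351 ctr 0.4321 0.1044  r 0.0265+-0.0015  hull 0.4328 0.1047
scene n1 z0.0262 ctr 0.4571 0.0045  r 0.0250+-0.0018  hull 0.4572 0.0048 cornerphase 5.1
scene n2 z0.0263 ctr 0.4365 -0.2895  r 0.0235+-0.0020  hull 0.4369 -0.2886 cornerphase 24.8
scene dish z0.0198 ctr 0.6665 -0.0046  r 0.0783+-0.0011  hull 0.6664 -0.0044
```

```bash
python3 -m crank '[{"delta_pos":[0.021,-0.019,0],"twist":-7},{"delta_pos":[0.021,-0.019,0],"twist":-7},{"delta_pos":[0.021,-0.019,0],"twist":-7},{"delta_pos":[0.021,-0.019,0],"twist":-7},{"delta_pos":[0.021,-0.019,0],"twist":-7},{"delta_pos":[0.021,-0.019,0],"twist":-7},{"delta_pos":[0.021,-0.019,0],"twist":-7},{"delta_pos":[0.021,-0.019,0],"twist":-7}]' 1 40
```

```text
time_s: 1.02
tcp_pos: [0.3614, 0.3594, 0.2561]
tool_rot: [[0.218, 0.0, 0.976], [-0.976, 0.001, 0.218], [-0.001, -1.0, 0.001]]
force: [0.6, 0.3, 0.1]
opening: 0.0851
```

View pics/vis_top.png

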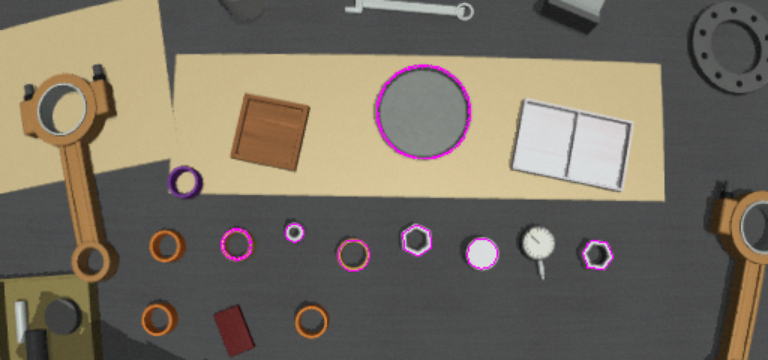

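The fitted outlines sit on the parts. Continuing to above bush 1 for a wrist check.

```bash
python3 -m crank '[{"delta_pos":[0.02,-0.017,0],"twist":-6},{"delta_pos":[0.02,-0.017,-0.02],"twist":-6},{"delta_pos":[0.02,-0.017,-0.02],"twist":-6},{"delta_pos":[0.02,-0.017,-0.02],"twist":-6},{"delta_pos":[0,0,0],"twist":0},{"delta_pos":[0,0,0],"twist":0}]'
python3 - <<'E'
from h import *
c=cam('wrist'); save('w1.png',c['img']); s=get_state(); print(s['tcp_pos'],np.degrees(np.arctan2(*np.array(s['tool_rot'])[[1,0],2])),s['time_s'],s['joints'])
E
```

```text
time_s: 1.52
tcp_pos: [0.4489, 0.2843, 0.1951]
tool_rot: [[-0.231, 0.006, 0.973], [-0.973, 0.002, -0.231], [-0.003, -1.0, 0.005]]
force: [-0.5, -0.5, 0.3]
opening: 0.0853
[0.44857389 0.28438962 0.19503273] -13.312739047844405 1.5667 [ 2.73811246e+01  2.22523100e+01  1.01114425e+02 -7.85909164e-02
  5.63164602e+01  4.07368823e+01]
```

View pics/w1.png

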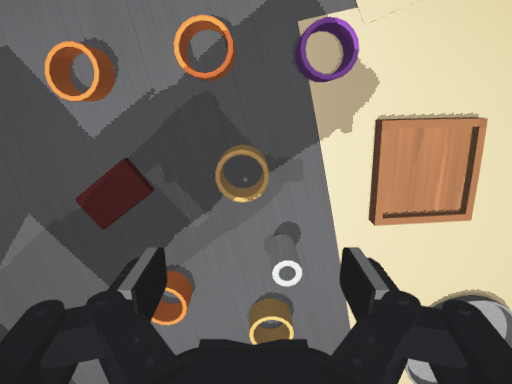

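The wrist view shows bush 1 (brass) at (242,173), with the orange rings and the purple one above it. The pin is at (287,272) and bush 2 at (271,325).

```bash
cat > wm.py <<'E'
import sys
from meas import *
# usage: wm.py  u v h r [w]  -> wrist measure
def wm(u,v,h,r,w=35,vis=None,dz=0.006):
    c=cam('wrist');P=cloud(c); m,top=topmask(P,c,u,v,w,dz); xy,k=outline(c,m,h)
    ctr=cfit(xy,r);e=np.hypot(*(xy-ctr).T)
    a=np.arctan2(*(xy-ctr).T[::-1]); ph=np.degrees(np.angle(np.sum((e-e.mean())*np.exp(6j*a))))/6
    im=c['img'].copy(); im[k[:,1],k[:,0]]=(255,0,255)
    print('top %.4f ctr %.4f %.4f r %.4f+-%.4f cornerphase %.1f'%(top,*ctr,e.mean(),e.std(),ph))
    if vis: save(vis,im)
a=sys.argv
wm(int(a[1]),int(a[2]),float(a[3]),float(a[4]),int(a[5]),a[6])
E
python3 wm.py 242 173 .034 .026 35 wv1.png;python3 wm.py 287 272 .06 .015 18 wv2.png
```

```text
top 0.0355 ctr 0.4395 0.2947 r 0.0254+-0.0003 cornerphase -27.5
top 0.0615 ctr 0.4608 0.1982 r 0.0152+-0.0006 cornerphase 27.9
```

View pics/wv1.png

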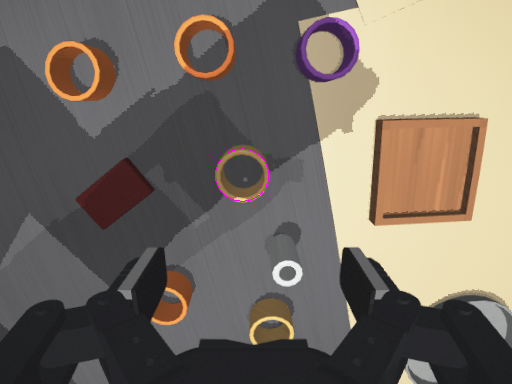

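```bash
python3 -m crank '[{"delta_pos":[-0.009,0.010,0],"twist":2.6},{"delta_pos":[0,0,-0.03],"twist":0},{"delta_pos":[0,0,-0.03],"twist":0},{"delta_pos":[0,0,-0.02],"twist":0},{"delta_pos":[0,0,0],"twist":0},{"delta_pos":[0,0,0],"twist":0}]'
```

```text
time_s: 2.17
tcp_pos: [0.4375, 0.3021, 0.1203]
tool_rot: [[-0.167, 0.017, 0.986], [-0.986, 0.009, -0.167], [-0.012, -1.0, 0.015]]
force: [0.3, 0.6, -1.1]
opening: 0.0853
```

```bash
cat > st.py <<'E'
from h import *
s=get_state(); R=np.array(s['tool_rot'])
print('t %.2f'%s['time_s'],'tcp',np.round(s['tcp_pos'],4),'jaw %.1f'%np.degrees(np.arctan2(R[1,2],R[0,2])),'tilt',np.round(R[:,1],4),'F',np.round(s['force'],1),'open %.4f'%s['opening'],'qv',np.round(s['qvel'],1))
E
python3 st.py; python3 -m crank '[{"delta_pos":[0.002,-0.008,0],"twist":0},{"delta_pos":[0,0,0],"twist":0},{"delta_pos":[0,0,0],"twist":0}]'; python3 st.py
```

```text
t 2.17 tcp [0.4375 0.3021 0.1203] jaw -9.6 tilt [ 0.0171  0.0095 -0.9998] F [ 0.3  0.6 -1.1] open 0.0853 qv [ 1.   0.6  0.7  0.1 -0.5 -0.4]
time_s: 2.42
tcp_pos: [0.4404, 0.295, 0.1242]
tool_rot: [[-0.164, 0.021, 0.986], [-0.986, 0.012, -0.165], [-0.015, -1.0, 0.019]]
force: [0.4, 0.1, 1.1]
opening: 0.0857
t 2.42 tcp [0.4404 0.295  0.1242] jaw -9.5 tilt [ 0.0212  0.0118 -0.9997] F [0.4 0.1 1.1] open 0.0857 qv [-0.7 -1.5 -0.2 -0.2  0.6 -0.8]
```

```bash
python3 -m crank '[{"delta_pos":[0,0,-0.015],"twist":0},{"delta_pos":[0,0,-0.015],"twist":0},{"delta_pos":[0,0,-0.015],"twist":0},{"delta_pos":[0,0,-0.015],"twist":0},{"delta_pos":[0,0,0],"twist":0},{"delta_pos":[0,0,0],"twist":0}]'; python3 st.py
```

```text
time_s: 2.92
tcp_pos: [0.4444, 0.2963, 0.0696]
tool_rot: [[-0.165, 0.033, 0.986], [-0.986, 0.018, -0.166], [-0.023, -0.999, 0.029]]
force: [0.7, 0.1, 0.1]
opening: 0.0856
t 2.92 tcp [0.4444 0.2963 0.0696] jaw -9.5 tilt [ 0.0327  0.0181 -0.9993] F [0.7 0.1 0.1] open 0.0856 qv [-0.2  0.4  0.3 -0.  -0.1 -0. ]
```

```bash
python3 -m crank '[{"delta_pos":[-0.004,-0.002,-0.012],"twist":0},{"delta_pos":[-0.001,0,-0.012],"twist":0},{"delta_pos":[-0.001,0,-0.012],"twist":0},{"delta_pos":[0,0,0],"twist":0}]'; python3 st.py;python3 -m crank '[{"delta_pos":[0,0,0],"twist":0},{"delta_pos":[0,0,0],"twist":0},{"delta_pos":[0,0,0],"twist":0},{"delta_pos":[0,0,0],"twist":0}]'; python3 st.py
```

```text
time_s: 3.25
tcp_pos: [0.4408, 0.2955, 0.0368]
tool_rot: [[-0.165, 0.039, 0.985], [-0.986, 0.022, -0.166], [-0.028, -0.999, 0.035]]
force: [-0.6, -0.8, 0.4]
opening: 0.0852
t 3.25 tcp [0.4408 0.2955 0.0368] jaw -9.6 tilt [ 0.0392  0.0217 -0.999 ] F [-0.6 -0.8  0.4] open 0.0852 qv [-0.1 -2.2 -1.6  0.   1.9  0. ]
time_s: 3.58
tcp_pos: [0.4423, 0.2963, 0.0392]
tool_rot: [[-0.165, 0.042, 0.985], [-0.986, 0.023, -0.166], [-0.03, -0.999, 0.037]]
force: [-0.5, -0.6, -0.6]
opening: 0.0854
t 3.58 tcp [0.4423 0.2963 0.0392] jaw -9.6 tilt [ 0.0418  0.0231 -0.9989] F [-0.5 -0.6 -0.6] open 0.0854 qv [-0.1 -0.8 -0.4 -0.   0.3  0. ]
```

```bash
python3 -m crank '[{"delta_pos":[-0.003,-0.002,-0.01],"twist":0},{"delta_pos":[0,0,-0.001],"twist":0},{"delta_pos":[0,0,-0.001],"twist":0},{"delta_pos":[0,0,-0.001],"twist":0},{"delta_pos":[0,0,-0.001],"twist":0},{"delta_pos":[0,0,-0.001],"twist":0},{"delta_pos":[0,0,-0.001],"twist":0},{"delta_pos":[0,0,-0.001],"twist":0}]' -1 40; python3 st.py
```

```text
time_s: 4.25
tcp_pos: [0.4398, 0.2945, 0.0275]
tool_rot: [[-0.163, 0.044, 0.986], [-0.986, 0.024, -0.164], [-0.031, -0.999, 0.039]]
force: [-5.3, -3.3, 19.2]
opening: 0.0503
t 4.25 tcp [0.4398 0.2945 0.0275] jaw -9.5 tilt [ 0.0436  0.0237 -0.9988] F [-5.3 -3.3 19.2] open 0.0503 qv [ 0.  -0.  -0.   0.   0.1 -0.1]
```

```bash
python3 -m crank '[{"delta_pos":[0,0,0.008],"twist":0},{"delta_pos":[0,0,0.015],"twist":0},{"delta_pos":[0,0,0.02],"twist":0},{"delta_pos":[0,0,0.02],"twist":0},{"delta_pos":[0,0,0.02],"twist":0},{"delta_pos":[0,0,0.02],"twist":0}]'; python3 st.py
python3 - <<'E'
from h import *
c=cam('wrist'); save('w3.png',c['img'])
E
```

```text
time_s: 4.75
tcp_pos: [0.4361, 0.2923, 0.1302]
tool_rot: [[-0.164, 0.033, 0.986], [-0.986, 0.018, -0.164], [-0.023, -0.999, 0.03]]
force: [0.5, -0.4, -2.2]
opening: 0.0502
t 4.75 tcp [0.4361 0.2923 0.1302] jaw -9.5 tilt [ 0.0332  0.018  -0.9993] F [ 0.5 -0.4 -2.2] open 0.0502 qv [ -0.  -23.7  -7.    0.   31.4  -0.1]
```

View pics/w3.png

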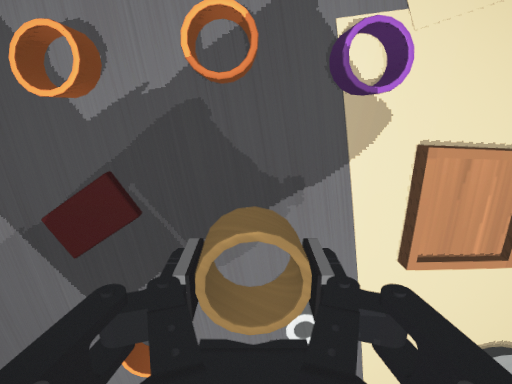

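Bush 1 is held between the pads, at about (253,270) in the wrist view. Carrying it to the far bay of the pan.

```bash
python3 -m crank '[{"delta_pos":[0.009,-0.015,0],"twist":0},{"delta_pos":[0.009,-0.033,0],"twist":0},{"delta_pos":[0.009,-0.033,0],"twist":0},{"delta_pos":[0.009,-0.033,0],"twist":0},{"delta_pos":[0.009,-0.033,0],"twist":0},{"delta_pos":[0.009,-0.033,0],"twist":0},{"delta_pos":[0.009,-0.033,0],"twist":0},{"delta_pos":[0.009,-0.033,0],"twist":0}]'; python3 st.py
```

```text
time_s: 5.47
tcp_pos: [0.509, 0.0424, 0.1338]
tool_rot: [[-0.154, 0.04, 0.987], [-0.988, 0.024, -0.155], [-0.029, -0.999, 0.035]]
force: [0.3, -0.2, -2.1]
opening: 0.0503
t 5.47 tcp [0.509  0.0424 0.1338] jaw -8.9 tilt [ 0.0395  0.0236 -0.9989] F [ 0.3 -0.2 -2.1] open 0.0503 qv [-48.2   6.3  -9.6   2.6   4.6 -49.6]
```

```bash
python3 -m crank '[{"delta_pos":[0.01,-0.035,0],"twist":0},{"delta_pos":[0.01,-0.035,0],"twist":0},{"delta_pos":[0.01,-0.035,0],"twist":0},{"delta_pos":[0.01,-0.035,0],"twist":0},{"delta_pos":[0.01,-0.035,0],"twist":0},{"delta_pos":[0.01,-0.035,0],"twist":0},{"delta_pos":[0.01,-0.035,0],"twist":0},{"delta_pos":[0.01,-0.035,0],"twist":-1}]'; python3 -m crank '[{"delta_pos":[0.01,-0.025,0],"twist":0},{"delta_pos":[0,0,0],"twist":0},{"delta_pos":[0,0,0],"twist":0}]'; python3 st.py
python3 - <<'E'
from h import *
c=cam('wrist'); save('w4.png',c['img'])
E
```

```text
time_s: 6.13
tcp_pos: [0.5875, -0.2522, 0.1289]
tool_rot: [[-0.172, 0.034, 0.985], [-0.985, 0.025, -0.173], [-0.031, -0.999, 0.029]]
force: [0.8, 0.3, -1.9]
opening: 0.0501
time_s: 6.38
tcp_pos: [0.5974, -0.2859, 0.1261]
tool_rot: [[-0.179, 0.033, 0.983], [-0.983, 0.025, -0.18], [-0.03, -0.999, 0.028]]
force: [0.1, -0.4, -3.7]
opening: 0.0501
t 6.38 tcp [ 0.5974 -0.2859  0.1261] jaw -10.4 tilt [ 0.0331  0.0245 -0.9992] F [ 0.1 -0.4 -3.7] open 0.0501 qv [-2.   2.1 -2.4 -0.5 -0.1 -0.8]
```

View pics/w4.png

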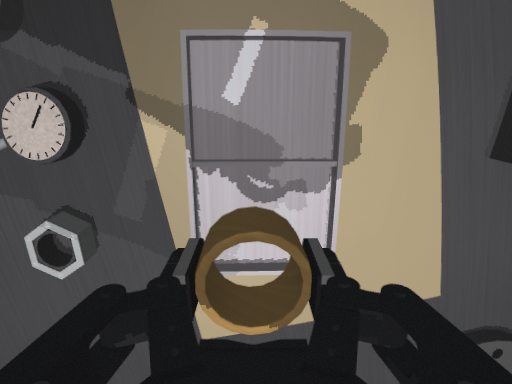

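The wrist view shows the pan with corners at (182,32) and (350,35) and the divider at row 160. Nut 2 is at (57,248). I'll check the pan pose.

Run:
```python
from h import *
c=cam('wrist')
p=plane(c,[(181,32),(350,35),(190,160),(338,161)],.018)[:,:2]; print(np.round(p,4))
print('divider mid',p[2:].mean(0),'ang',np.degrees(np.arctan2(*(p[1]-p[0])[::-1])),np.hypot(*(p[1]-p[0])))
print('far mid',p[:2].mean(0))
```

```text
[[ 0.5725 -0.1529]
 [ 0.6894 -0.1752]
 [ 0.5583 -0.242 ]
 [ 0.6701 -0.2638]]
divider mid [ 0.61418945 -0.25290968] ang -10.784604379591013 0.11904134452424643
far mid [ 0.63092534 -0.16404354]
```

```bash
python3 -m crank '[{"delta_pos":[0.006,-0.014,-0.01],"twist":0},{"delta_pos":[0,0,-0.015],"twist":0},{"delta_pos":[0,0,-0.015],"twist":0},{"delta_pos":[0,0,-0.01],"twist":0},{"delta_pos":[0,0,0],"twist":0}]'; python3 st.py
```

```text
time_s: 6.9
tcp_pos: [0.6033, -0.2934, 0.0749]
tool_rot: [[-0.173, 0.032, 0.984], [-0.985, 0.026, -0.173], [-0.031, -0.999, 0.027]]
force: [0.6, 0.9, -2.8]
opening: 0.0504
t 6.90 tcp [ 0.6033 -0.2934  0.0749] jaw -10.0 tilt [ 0.0321  0.0257 -0.9992] F [ 0.6  0.9 -2.8] open 0.0504 qv [ 0.8 -1.   0.3 -0.   0.8  0.2]
```

```bash
python3 -m crank '[{"delta_pos":[0.001,-0.008,-0.008],"twist":-0.7},{"delta_pos":[0,-0.001,-0.012],"twist":0},{"delta_pos":[0,0,-0.012],"twist":0},{"delta_pos":[0,0,-0.004],"twist":0},{"delta_pos":[0,0,0],"twist":0}]'; python3 st.py
```

```text
time_s: 7.32
tcp_pos: [0.6049, -0.3017, 0.0368]
tool_rot: [[-0.184, 0.033, 0.982], [-0.982, 0.025, -0.185], [-0.031, -0.999, 0.028]]
force: [-0.4, -0.5, -2.9]
opening: 0.0503
t 7.32 tcp [ 0.6049 -0.3017  0.0368] jaw -10.6 tilt [ 0.0333  0.025  -0.9991] F [-0.4 -0.5 -2.9] open 0.0503 qv [-0.   0.7  0.1 -0.1 -0.2  0. ]
```

Near the floor now, so I'm lowering gently until contact.

```bash
python3 -m crank '[{"delta_pos":[0,0,-0.003],"twist":0},{"delta_pos":[0,0,-0.002],"twist":0},{"delta_pos":[0,0,-0.001],"twist":0}]'; python3 st.py
```

```text
time_s: 7.57
tcp_pos: [0.6051, -0.3018, 0.0315]
tool_rot: [[-0.184, 0.033, 0.982], [-0.982, 0.025, -0.185], [-0.031, -0.999, 0.028]]
force: [-8.5, 2.8, 14.4]
opening: 0.0505
t 7.57 tcp [ 0.6051 -0.3018  0.0315] jaw -10.6 tilt [ 0.0333  0.025  -0.9991] F [-8.5  2.8 14.4] open 0.0505 qv [ 0.   0.1 -0.1  0.   0.  -0.1]
```

```bash
python3 -m crank '[{"delta_pos":[0,0,0],"twist":0},{"delta_pos":[0,0,0.001],"twist":0},{"delta_pos":[0,0,0.001],"twist":0},{"delta_pos":[0,0,0.001],"twist":0}]' 0.5; python3 st.py;  python3 -m crank '[{"delta_pos":[0,0,0.01],"twist":0},{"delta_pos":[0,0,0.02],"twist":0},{"delta_pos":[0,0,0.03],"twist":0},{"delta_pos":[0,0,0.03],"twist":0}]'; python3 st.py
python3 - <<'E'
from h import *
c=cam('top'); save('t5.png',cv2.resize(c['img'][100:260,140:440],None,fx=2.5,fy=2.5))
E
```

```text
time_s: 7.9
tcp_pos: [0.6062, -0.3024, 0.0367]
tool_rot: [[-0.184, 0.037, 0.982], [-0.983, 0.023, -0.185], [-0.029, -0.999, 0.032]]
force: [0.1, 0.2, 0.2]
opening: 0.064
t 7.90 tcp [ 0.6062 -0.3024  0.0367] jaw -10.6 tilt [ 0.0365  0.0231 -0.9991] F [0.1 0.2 0.2] open 0.0640 qv [-0.1 -1.4 -0.2 -0.1  1.1  0. ]
time_s: 8.23
tcp_pos: [0.6035, -0.3008, 0.1254]
tool_rot: [[-0.184, 0.028, 0.983], [-0.982, 0.028, -0.185], [-0.033, -0.999, 0.023]]
force: [0.2, 0.0, -0.7]
opening: 0.064
t 8.23 tcp [ 0.6035 -0.3008  0.1254] jaw -10.6 tilt [ 0.0282  0.0281 -0.9992] F [ 0.2  0.  -0.7] open 0.0640 qv [  0.1 -26.8  -8.8  -1.2  36.6   2.1]
```

View pics/t5.png

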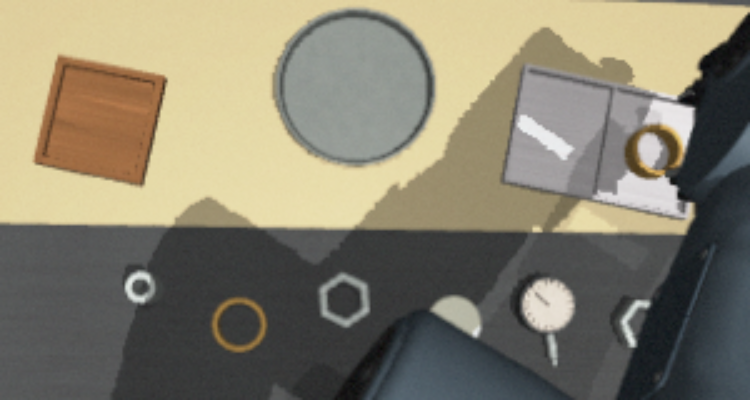

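Bush 1 stands in the right bay, at (655,150) in the crop. Going for bush 2.

```bash
python3 -m crank '[{"delta_pos":[-0.01,0.02,0.01],"twist":0},{"delta_pos":[-0.0147,0.034,0.01],"twist":0},{"delta_pos":[-0.0147,0.034,0.01],"twist":0},{"delta_pos":[-0.0147,0.034,0],"twist":0},{"delta_pos":[-0.0147,0.034,0],"twist":0},{"delta_pos":[-0.0147,0.034,0],"twist":0},{"delta_pos":[-0.0147,0.034,0],"twist":0},{"delta_pos":[-0.0147,0.034,0],"twist":0}]' 1; python3 -m crank '[{"delta_pos":[-0.0147,0.034,0],"twist":0},{"delta_pos":[-0.0147,0.034,0],"twist":0},{"delta_pos":[-0.0147,0.034,0],"twist":0},{"delta_pos":[-0.012,0.015,0],"twist":0},{"delta_pos":[0,0,0],"twist":0}]'; python3 st.py
```

```text
time_s: 8.95
tcp_pos: [0.4912, -0.042, 0.1742]
tool_rot: [[-0.191, 0.055, 0.98], [-0.981, 0.015, -0.192], [-0.025, -0.998, 0.051]]
force: [0.7, 0.2, 0.0]
opening: 0.0857
time_s: 9.37
tcp_pos: [0.4295, 0.0842, 0.178]
tool_rot: [[-0.188, 0.061, 0.98], [-0.982, 0.016, -0.189], [-0.027, -0.998, 0.057]]
force: [0.5, 0.3, -0.4]
opening: 0.0853
t 9.37 tcp [0.4295 0.0842 0.178 ] jaw -10.9 tilt [ 0.0609  0.0157 -0.998 ] F [ 0.5  0.3 -0.4] open 0.0853 qv [ 0.8 -0.7 -1.5 -0.1  0.1 -0.7]
```

```bash
python3 -m crank '[{"delta_pos":[-0.002,0.015,-0.03],"twist":0},{"delta_pos":[-0.001,0.004,-0.035],"twist":0},{"delta_pos":[-0.001,0,-0.025],"twist":0},{"delta_pos":[0,0,-0.005],"twist":0}]'; python3 st.py
python3 - <<'E'
from h import *
c=cam('wrist'); save('w6.png',c['img'])
E
```

```text
time_s: 9.7
tcp_pos: [0.4289, 0.1051, 0.0855]
tool_rot: [[-0.184, 0.075, 0.98], [-0.982, 0.017, -0.186], [-0.031, -0.997, 0.071]]
force: [-0.2, -0.3, -0.9]
opening: 0.0856
t 9.70 tcp [0.4289 0.1051 0.0855] jaw -10.7 tilt [ 0.0753  0.0174 -0.997 ] F [-0.2 -0.3 -0.9] open 0.0856 qv [ 0.1  5.3 -0.7  0.  -6.4 -0.3]
```

View pics/w6.png

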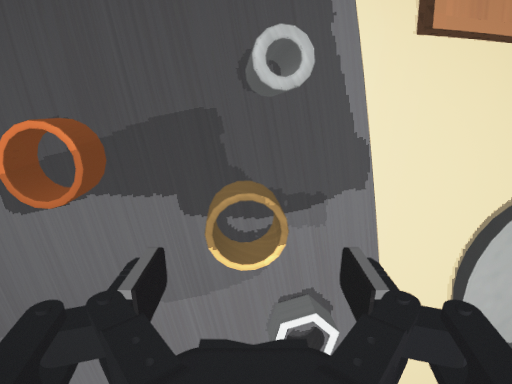

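```bash
python3 wm.py 247 232 .034 .026 44 wv3.png
```

```text
top 0.0354 ctr 0.4275 0.1060 r 0.0256+-0.0005 cornerphase 10.0
```

```bash
python3 -m crank '[{"delta_pos":[-0.003,0.001,-0.025],"twist":0},{"delta_pos":[-0.001,0,-0.02],"twist":0},{"delta_pos":[-0.001,0,-0.005],"twist":0}]'; python3 st.py
```

```text
time_s: 10.05
tcp_pos: [0.4301, 0.1055, 0.0419]
tool_rot: [[-0.186, 0.088, 0.979], [-0.982, 0.019, -0.188], [-0.035, -0.996, 0.083]]
force: [-1.1, -0.7, 0.8]
opening: 0.0853
t 10.05 tcp [0.4301 0.1055 0.0419] jaw -10.9 tilt [ 0.0878  0.0188 -0.996 ] F [-1.1 -0.7  0.8] open 0.0853 qv [-0.3  4.   1.   0.1 -6.4 -0. ]
```

Tilt is building up (5°, since rows only keep the measured orientation). I'll rise, yaw by about 150° so the same drift cancels it, then come back.

```bash
python3 -m crank '[{"delta_pos":[0,0,0.03],"twist":0},{"delta_pos":[0,0,0.03],"twist":0},{"delta_pos":[0,0,0.03],"twist":7.1},{"delta_pos":[0,0,0],"twist":7.1},{"delta_pos":[0,0,0],"twist":7.1},{"delta_pos":[0,0,0],"twist":7.1},{"delta_pos":[0,0,0],"twist":7.1},{"delta_pos":[0,0,0],"twist":7.1}]';python3 st.py;
python3 -m crank '[{"delta_pos":[0,0,0],"twist":7.1},{"delta_pos":[0,0,0],"twist":7.1},{"delta_pos":[0,0,0],"twist":7.1},{"delta_pos":[0,0,0],"twist":7.1},{"delta_pos":[0,0,0],"twist":7.1},{"delta_pos":[0,0,0],"twist":7.1},{"delta_pos":[0,0,0],"twist":7.1},{"delta_pos":[0,0,0],"twist":7.1}]';python3 st.py;
python3 -m crank '[{"delta_pos":[0,0,0],"twist":7.1},{"delta_pos":[0,0,0],"twist":7.1},{"delta_pos":[0,0,0],"twist":7.1},{"delta_pos":[0,0,0],"twist":7.1},{"delta_pos":[0,0,0],"twist":7.1},{"delta_pos":[0,0,0],"twist":7.1},{"delta_pos":[0,0,0],"twist":0}]';python3 st.py
```

```text
time_s: 10.72
tcp_pos: [0.4346, 0.1035, 0.1498]
tool_rot: [[0.533, 0.065, 0.844], [-0.846, 0.075, 0.528], [-0.029, -0.995, 0.095]]
force: [-0.2, 0.9, -0.8]
opening: 0.0854
t 10.72 tcp [0.4346 0.1035 0.1498] jaw 32.1 tilt [ 0.0652  0.0753 -0.995 ] F [-0.2  0.9 -0.8] open 0.0854 qv [ -4.1  -1.1  -3.8   9.2   9.4 -95.5]
time_s: 11.38
tcp_pos: [0.4399, 0.1013, 0.1676]
tool_rot: [[1.0, -0.012, 0.01], [-0.008, 0.107, 0.994], [-0.013, -0.994, 0.107]]
force: [-0.6, 0.1, -0.0]
opening: 0.0851
t 11.38 tcp [0.4399 0.1013 0.1676] jaw 89.4 tilt [-0.0125  0.1074 -0.9941] F [-0.6  0.1 -0. ] open 0.0851 qv [ -0.6   1.   -6.4  -1.6  13.1 -84. ]
time_s: 11.97
tcp_pos: [0.444, 0.0992, 0.1831]
tool_rot: [[0.734, -0.068, -0.676], [0.679, 0.077, 0.73], [0.002, -0.995, 0.103]]
force: [0.2, 0.1, -0.1]
opening: 0.0854
t 11.97 tcp [0.444  0.0992 0.1831] jaw 132.8 tilt [-0.0682  0.0766 -0.9947] F [ 0.2  0.1 -0.1] open 0.0854 qv [-0.8 -2.4 -0.5  0.4  0.8  7.7]
```

```bash
python3 -m crank '[{"delta_pos":[0,0,-0.002],"twist":7.1},{"delta_pos":[0,0,-0.002],"twist":7.1},{"delta_pos":[0,0,-0.002],"twist":7.1},{"delta_pos":[0,0,-0.002],"twist":7.1},{"delta_pos":[0,0,-0.02],"twist":6},{"delta_pos":[0,0,-0.02],"twist":0},{"delta_pos":[0,0,-0.02],"twist":0},{"delta_pos":[0,0,-0.02],"twist":0}]';python3 st.py
```

```text
time_s: 12.63
tcp_pos: [0.45, 0.0978, 0.1088]
tool_rot: [[0.232, -0.076, -0.97], [0.973, 0.03, 0.23], [0.012, -0.997, 0.081]]
force: [0.6, 0.6, -0.8]
opening: 0.0856
t 12.63 tcp [0.45   0.0978 0.1088] jaw 166.7 tilt [-0.0758  0.0301 -0.9967] F [ 0.6  0.6 -0.8] open 0.0856 qv [ -0.4  23.8   6.5   1.8 -32.2   0.5]
```

```bash
python3 -m crank '[{"delta_pos":[-0.003,0,-0.012],"twist":0},{"delta_pos":[-0.003,0,-0.012],"twist":0},{"delta_pos":[-0.003,0,-0.012],"twist":0},{"delta_pos":[0,0,0.04],"twist":0},{"delta_pos":[0,0,0.04],"twist":0},{"delta_pos":[0,0,0.03],"twist":0}]';python3 st.py;python3 -m crank '[{"delta_pos":[-0.002,0,-0.015],"twist":0},{"delta_pos":[-0.002,0,-0.015],"twist":0},{"delta_pos":[-0.002,0,-0.015],"twist":0},{"delta_pos":[-0.002,0,-0.015],"twist":0},{"delta_pos":[-0.002,0,-0.015],"twist":0},{"delta_pos":[0,0,-0.015],"twist":0},{"delta_pos":[0,0,-0.01],"twist":0},{"delta_pos":[0,0,-0.01],"twist":0}]';python3 st.py
```

```text
time_s: 13.13
tcp_pos: [0.4369, 0.0959, 0.1796]
tool_rot: [[0.261, -0.092, -0.961], [0.965, 0.03, 0.259], [0.005, -0.995, 0.097]]
force: [-0.3, 0.4, 0.1]
opening: 0.0854
t 13.13 tcp [0.4369 0.0959 0.1796] jaw 164.9 tilt [-0.0924  0.0303 -0.9953] F [-0.3  0.4  0.1] open 0.0854 qv [ -0.5 -35.  -16.6  -1.5  51.5   5.8]
time_s: 13.8
tcp_pos: [0.4355, 0.0949, 0.086]
tool_rot: [[0.296, -0.058, -0.953], [0.955, 0.036, 0.294], [0.017, -0.998, 0.066]]
force: [0.8, -0.0, -0.1]
opening: 0.0853
t 13.80 tcp [0.4355 0.0949 0.086 ] jaw 162.8 tilt [-0.058   0.0358 -0.9977] F [ 0.8 -0.  -0.1] open 0.0853 qv [ -0.3  13.6   2.5   1.3 -17.1   0.1]
```

```bash
python3 -m crank '[{"delta_pos":[-0.002,0.002,-0.002],"twist":0},{"delta_pos":[-0.002,0.002,-0.002],"twist":0},{"delta_pos":[-0.002,0.002,-0.002],"twist":0},{"delta_pos":[-0.002,0.002,-0.002],"twist":0},{"delta_pos":[-0.002,0.001,-0.002],"twist":0},{"delta_pos":[-0.002,0.001,-0.002],"twist":0},{"delta_pos":[-0.002,0,-0.002],"twist":0},{"delta_pos":[-0.002,0,-0.002],"twist":0}]';python3 st.py
```

```text
time_s: 14.47
tcp_pos: [0.4194, 0.1062, 0.0706]
tool_rot: [[0.301, -0.055, -0.952], [0.953, 0.037, 0.299], [0.018, -0.998, 0.063]]
force: [0.2, 1.2, -1.1]
opening: 0.0854
t 14.47 tcp [0.4194 0.1062 0.0706] jaw 162.6 tilt [-0.0548  0.0366 -0.9978] F [ 0.2  1.2 -1.1] open 0.0854 qv [ 0.6  1.2  4.1  0.5 -5.4 -0.1]
```

```bash
python3 -m crank '[{"delta_pos":[0.007,0,-0.009],"twist":0},{"delta_pos":[0,0,-0.009],"twist":0},{"delta_pos":[0,0,-0.009],"twist":0},{"delta_pos":[0,0,-0.006],"twist":0}]';python3 st.py
```

```text
time_s: 14.8
tcp_pos: [0.426, 0.1062, 0.0362]
tool_rot: [[0.301, -0.053, -0.952], [0.954, 0.037, 0.299], [0.019, -0.998, 0.062]]
force: [-0.0, -1.4, -0.1]
opening: 0.0853
t 14.80 tcp [0.426  0.1062 0.0362] jaw 162.6 tilt [-0.0534  0.0367 -0.9979] F [-0.  -1.4 -0.1] open 0.0853 qv [ -0.1   9.5   0.9   1.1 -10.   -1.4]
```

```bash
python3 -m crank '[{"delta_pos":[0.001,0,-0.004],"twist":0},{"delta_pos":[0,0,-0.001],"twist":0},{"delta_pos":[0,0,0],"twist":0},{"delta_pos":[0,0,0],"twist":0},{"delta_pos":[0,0,0],"twist":0},{"delta_pos":[0,0,0],"twist":0}]' -1 40;python3 st.py
python3 - <<'E'
from h import *
c=cam('wrist'); save('w7.png',c['img'])
E
```

```text
time_s: 15.3
tcp_pos: [0.4259, 0.1061, 0.03]
tool_rot: [[0.301, -0.056, -0.952], [0.954, 0.036, 0.299], [0.018, -0.998, 0.064]]
force: [0.1, -0.3, -3.3]
opening: 0.0504
t 15.30 tcp [0.4259 0.1061 0.03  ] jaw 162.6 tilt [-0.0561  0.0364 -0.9978] F [ 0.1 -0.3 -3.3] open 0.0504 qv [ 0.1 -0.3  0.2 -0.1  0.2  0. ]
```

View pics/w7.png

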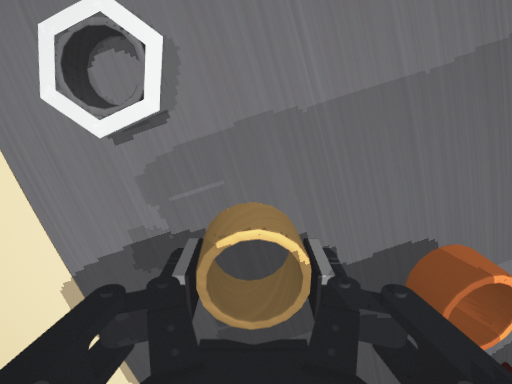

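```bash
python3 wm.py 100 65 .024 .0255 68 wv4.png; python3 -m crank '[{"delta_pos":[0,0,0.02],"twist":0},{"delta_pos":[0,0,0.03],"twist":-7},{"delta_pos":[0,0,0.03],"twist":-7},{"delta_pos":[0.006,-0.01,0.02],"twist":-7},{"delta_pos":[0.008,-0.016,0],"twist":-7},{"delta_pos":[0.008,-0.016,0],"twist":-7},{"delta_pos":[0.008,-0.016,0],"twist":-7},{"delta_pos":[0.008,-0.016,0],"twist":-7}]';python3 st.py;
python3 -m crank '[{"delta_pos":[0.01,-0.018,0],"twist":-7},{"delta_pos":[0.01,-0.018,0],"twist":-7},{"delta_pos":[0.01,-0.018,0],"twist":-7},{"delta_pos":[0.01,-0.018,0],"twist":-7},{"delta_pos":[0.01,-0.018,0],"twist":-7},{"delta_pos":[0.01,-0.018,0],"twist":-7},{"delta_pos":[0.01,-0.018,0],"twist":-7},{"delta_pos":[0.01,-0.018,0],"twist":-7}]';python3 st.py
```

```text
top 0.0259 ctr 0.4528 0.0050 r 0.0244+-0.0011 cornerphase 5.2
time_s: 16.07
tcp_pos: [0.4619, 0.0312, 0.1346]
tool_rot: [[0.924, -0.009, -0.382], [0.382, 0.072, 0.921], [0.019, -0.997, 0.07]]
force: [-0.3, 0.9, -3.1]
opening: 0.0501
t 16.07 tcp [0.4619 0.0312 0.1346] jaw 112.5 tilt [-0.0092  0.0718 -0.9974] F [-0.3  0.9 -3.1] open 0.0501 qv [-25.1   5.   -9.    1.6  -0.5  59.7]
time_s: 16.73
tcp_pos: [0.5426, -0.1201, 0.1335]
tool_rot: [[0.82, 0.052, 0.569], [-0.572, 0.049, 0.819], [0.015, -0.997, 0.07]]
force: [-0.8, 0.6, -2.6]
opening: 0.0503
t 16.73 tcp [ 0.5426 -0.1201  0.1335] jaw 55.2 tilt [ 0.0524  0.0492 -0.9974] F [-0.8  0.6 -2.6] open 0.0503 qv [-17.8  13.2 -22.7  -3.3   5.4  70.3]
```

View pics/wv4.png

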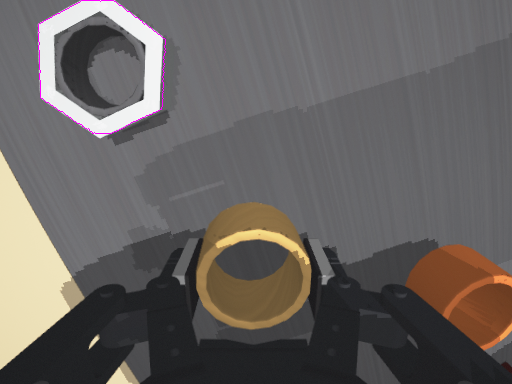

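```bash
python3 -m crank '[{"delta_pos":[0.008,-0.009,0],"twist":-7},{"delta_pos":[0.008,-0.009,0],"twist":-7},{"delta_pos":[0.008,-0.009,0],"twist":-7},{"delta_pos":[0.008,-0.009,0],"twist":-7},{"delta_pos":[0.008,-0.009,0],"twist":-7},{"delta_pos":[0.008,-0.009,0],"twist":-7},{"delta_pos":[0.008,-0.009,0],"twist":-7},{"delta_pos":[0.008,-0.009,0],"twist":-7}]';python3 st.py;
python3 -m crank '[{"delta_pos":[0.004,-0.005,0],"twist":-5},{"delta_pos":[0,0,0],"twist":0}]';python3 st.py
python3 - <<'E'
from h import *
c=cam('wrist'); save('w8.png',c['img'])
E
```

```text
time_s: 17.4
tcp_pos: [0.607, -0.1976, 0.1304]
tool_rot: [[-0.038, 0.065, 0.997], [-0.999, -0.013, -0.037], [0.011, -0.998, 0.065]]
force: [0.2, -0.3, -2.8]
opening: 0.0507
t 17.40 tcp [ 0.607  -0.1976  0.1304] jaw -2.1 tilt [ 0.065  -0.0132 -0.9978] F [ 0.2 -0.3 -2.8] open 0.0507 qv [ -4.   11.6 -20.5  -7.    8.1  85.7]
time_s: 17.57
tcp_pos: [0.6116, -0.2039, 0.1295]
tool_rot: [[-0.136, 0.063, 0.989], [-0.991, -0.019, -0.135], [0.011, -0.998, 0.065]]
force: [0.4, -0.4, -3.4]
opening: 0.0507
t 17.57 tcp [ 0.6116 -0.2039  0.1295] jaw -7.8 tilt [ 0.0627 -0.0195 -0.9978] F [ 0.4 -0.4 -3.4] open 0.0507 qv [ 0.   0.3  0.7  0.4 -0.1 -5.3]
```

View pics/w8.png

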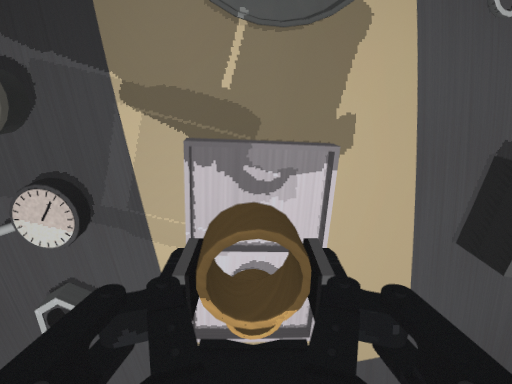

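```bash
python3 -m crank '[{"delta_pos":[0.01,-0.003,0.04],"twist":-3},{"delta_pos":[0,0,0.04],"twist":0},{"delta_pos":[0,0,0.03],"twist":0},{"delta_pos":[0,0,0],"twist":0}]';python3 st.py;
python3 -m crank '[{"delta_pos":[0,0,-0.03],"twist":0},{"delta_pos":[0,0,-0.03],"twist":0},{"delta_pos":[0,0,-0.03],"twist":0},{"delta_pos":[0,0,-0.03],"twist":0},{"delta_pos":[0,0,-0.02],"twist":0}]';python3 st.py
```

```text
time_s: 17.95
tcp_pos: [0.6176, -0.204, 0.2396]
tool_rot: [[-0.17, 0.052, 0.984], [-0.985, -0.017, -0.169], [0.008, -0.999, 0.054]]
force: [0.8, -0.7, -1.5]
opening: 0.0504
t 17.95 tcp [ 0.6176 -0.204   0.2396] jaw -9.8 tilt [ 0.052  -0.017  -0.9985] F [ 0.8 -0.7 -1.5] open 0.0504 qv [ 0.2  1.4  4.   0.2 -2.7 -2.7]
time_s: 18.37
tcp_pos: [0.6179, -0.2024, 0.1015]
tool_rot: [[-0.151, 0.065, 0.986], [-0.988, -0.02, -0.15], [0.011, -0.998, 0.067]]
force: [0.2, 0.5, -2.7]
opening: 0.0499
t 18.37 tcp [ 0.6179 -0.2024  0.1015] jaw -8.6 tilt [ 0.0645 -0.0205 -0.9977] F [ 0.2  0.5 -2.7] open 0.0499 qv [  0.2  18.4   7.1   0.3 -25.6  -2.7]
```

```bash
python3 -m crank '[{"delta_pos":[0.003,-0.005,-0.015],"twist":-1.5},{"delta_pos":[0,0,-0.015],"twist":0},{"delta_pos":[0,0,-0.012],"twist":0},{"delta_pos":[0,0,-0.004],"twist":0},{"delta_pos":[0,0,0],"twist":0}]';python3 st.py
```

```text
time_s: 18.78
tcp_pos: [0.6148, -0.2037, 0.0445]
tool_rot: [[-0.163, 0.051, 0.985], [-0.987, -0.016, -0.162], [0.007, -0.999, 0.053]]
force: [0.6, 0.6, -2.4]
opening: 0.0506
t 18.78 tcp [ 0.6148 -0.2037  0.0445] jaw -9.4 tilt [ 0.0512 -0.0157 -0.9986] F [ 0.6  0.6 -2.4] open 0.0506 qv [ 0.1  0.2  0.5  0.1 -0.1 -1.2]
```

```bash
python3 -m crank '[{"delta_pos":[0.005,-0.003,0],"twist":-1},{"delta_pos":[0.003,-0.001,0],"twist":0},{"delta_pos":[0,0,-0.005],"twist":0},{"delta_pos":[0,0,-0.003],"twist":0},{"delta_pos":[0,0,-0.002],"twist":0}]';python3 st.py
```

```text
time_s: 19.2
tcp_pos: [0.6255, -0.2085, 0.0373]
tool_rot: [[-0.179, 0.056, 0.982], [-0.984, -0.019, -0.179], [0.008, -0.998, 0.059]]
force: [-0.3, -0.3, -1.6]
opening: 0.0507
t 19.20 tcp [ 0.6255 -0.2085  0.0373] jaw -10.3 tilt [ 0.0561 -0.0187 -0.9983] F [-0.3 -0.3 -1.6] open 0.0507 qv [-0.   2.  -0.  -0.  -2.3  0. ]
```

```bash
python3 -m crank '[{"delta_pos":[-0.003,0.001,-0.002],"twist":0},{"delta_pos":[0,0,-0.002],"twist":0},{"delta_pos":[0,0,-0.002],"twist":0}]';python3 st.py
```

```text
time_s: 19.45
tcp_pos: [0.6225, -0.2074, 0.0333]
tool_rot: [[-0.179, 0.057, 0.982], [-0.984, -0.019, -0.178], [0.008, -0.998, 0.059]]
force: [-15.0, 5.8, 40.3]
opening: 0.0506
t 19.45 tcp [ 0.6225 -0.2074  0.0333] jaw -10.3 tilt [ 0.0565 -0.0189 -0.9982] F [-15.    5.8  40.3] open 0.0506 qv [ 0.1 -0.   0.3 -0.  -0.7 -0.1]
```

```bash
python3 -m crank '[{"delta_pos":[0,0,0.001],"twist":0},{"delta_pos":[0,0,0],"twist":0},{"delta_pos":[0,0,0],"twist":0}]' 0.5 ;python3 st.py; python3 -m crank '[{"delta_pos":[0,0,0.01],"twist":0},{"delta_pos":[0,0,0.02],"twist":0},{"delta_pos":[0,0,0.03],"twist":0},{"delta_pos":[0,0,0.03],"twist":0},{"delta_pos":[-0.01,0,0.03],"twist":0}]';python3 st.py
python3 - <<'E'
from h import *
c=cam('scene'); save('s9.png',cv2.resize(c['img'][130:270,60:260],None,fx=3,fy=3))
E
```

```text
time_s: 19.7
tcp_pos: [0.623, -0.2077, 0.0361]
tool_rot: [[-0.179, 0.059, 0.982], [-0.984, -0.02, -0.178], [0.009, -0.998, 0.061]]
force: [-0.2, -0.0, -0.1]
opening: 0.0636
t 19.70 tcp [ 0.623  -0.2077  0.0361] jaw -10.3 tilt [ 0.0589 -0.0199 -0.9981] F [-0.2 -0.  -0.1] open 0.0636 qv [ 0.1 -0.6 -0.   0.  -0.1 -0.1]
time_s: 20.12
tcp_pos: [0.6101, -0.2062, 0.1553]
tool_rot: [[-0.178, 0.049, 0.983], [-0.984, -0.016, -0.178], [0.007, -0.999, 0.051]]
force: [-0.1, 0.3, 0.2]
opening: 0.0643
t 20.12 tcp [ 0.6101 -0.2062  0.1553] jaw -10.3 tilt [ 0.0492 -0.0157 -0.9987] F [-0.1  0.3  0.2] open 0.0643 qv [ -4.7 -39.3   9.4  -0.   30.5  -4.7]
```

View pics/s9.png

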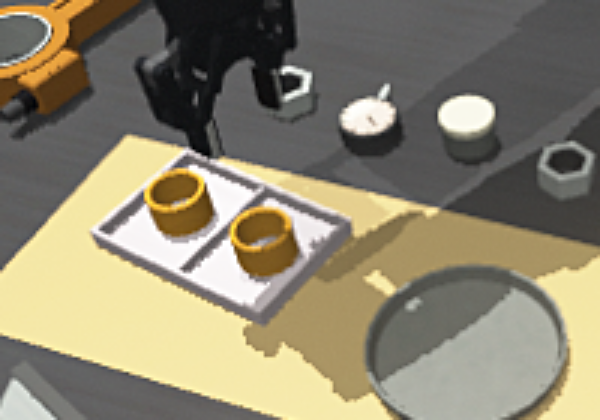

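Both bushes stand upright in their bays, at (180,203) and (265,242) in the crop. Next is nut 2, flipping the yaw by about 177° on the way so the tilt drift cancels.

```bash
python3 -m crank '[{"delta_pos":[-0.007,-0.0034,0],"twist":-7.1},{"delta_pos":[-0.007,-0.0034,0],"twist":-7.1},{"delta_pos":[-0.007,-0.0034,0],"twist":-7.1},{"delta_pos":[-0.007,-0.0034,0],"twist":-7.1},{"delta_pos":[-0.007,-0.0034,0],"twist":-7.1},{"delta_pos":[-0.007,-0.0034,0],"twist":-7.1},{"delta_pos":[-0.007,-0.0034,0],"twist":-7.1},{"delta_pos":[-0.007,-0.0034,0],"twist":-7.1}]' 1;python3 st.py;python3 -m crank '[{"delta_pos":[-0.007,-0.0034,0],"twist":-7.1},{"delta_pos":[-0.007,-0.0034,0],"twist":-7.1},{"delta_pos":[-0.007,-0.0034,0],"twist":-7.1},{"delta_pos":[-0.007,-0.0034,0],"twist":-7.1},{"delta_pos":[-0.007,-0.0034,0],"twist":-7.1},{"delta_pos":[-0.007,-0.0034,0],"twist":-7.1},{"delta_pos":[-0.007,-0.0034,0],"twist":-7.1},{"delta_pos":[-0.007,-0.0034,0],"twist":-7.1}]';python3 st.py
```

```text
time_s: 20.83
tcp_pos: [0.5543, -0.2359, 0.1715]
tool_rot: [[-0.925, 0.021, 0.379], [-0.38, -0.069, -0.923], [0.007, -0.997, 0.071]]
force: [0.8, 0.2, 0.1]
opening: 0.0855
t 20.83 tcp [ 0.5543 -0.2359  0.1715] jaw -67.7 tilt [ 0.0209 -0.0686 -0.9974] F [0.8 0.2 0.1] open 0.0855 qv [-5.7 -5.1  7.5 -5.   1.2 82.6]
time_s: 21.5
tcp_pos: [0.4958, -0.2644, 0.1755]
tool_rot: [[-0.819, -0.044, -0.572], [0.573, -0.059, -0.817], [0.002, -0.997, 0.074]]
force: [0.4, -0.8, 0.8]
opening: 0.0856
t 21.50 tcp [ 0.4958 -0.2644  0.1755] jaw -125.0 tilt [-0.044  -0.0589 -0.9973] F [ 0.4 -0.8  0.8] open 0.0856 qv [-8.4 -3.7  5.3  0.5  3.6 76.5]
```

```bash
python3 -m crank '[{"delta_pos":[-0.007,-0.0034,0],"twist":-7.1},{"delta_pos":[-0.007,-0.0034,0],"twist":-7.1},{"delta_pos":[-0.007,-0.0034,0],"twist":-7.1},{"delta_pos":[-0.007,-0.0034,0],"twist":-7.1},{"delta_pos":[-0.009,-0.0034,-0.01],"twist":-7.1},{"delta_pos":[-0.009,-0.0034,-0.01],"twist":-7.1},{"delta_pos":[-0.009,-0.003,-0.01],"twist":-7.1},{"delta_pos":[-0.007,-0.003,-0.01],"twist":-7.1}]';python3 st.py;python3 -m crank '[{"delta_pos":[0,0,-0.01],"twist":0}]';python3 st.py;python3 - <<'E'
from h import *
c=cam('wrist'); save('w10.png',c['img'])
E
```

```text
time_s: 22.17
tcp_pos: [0.4325, -0.293, 0.1402]
tool_rot: [[0.04, -0.069, -0.997], [0.999, -0.003, 0.04], [-0.006, -0.998, 0.069]]
force: [-0.7, 0.6, -0.2]
opening: 0.0855
t 22.17 tcp [ 0.4325 -0.293   0.1402] jaw 177.7 tilt [-0.0687 -0.0028 -0.9976] F [-0.7  0.6 -0.2] open 0.0855 qv [-10.8   6.8   9.6   4.2 -13.9  72.8]
time_s: 22.25
tcp_pos: [0.4317, -0.2936, 0.1302]
tool_rot: [[0.046, -0.068, -0.997], [0.999, -0.003, 0.047], [-0.006, -0.998, 0.068]]
force: [0.4, -0.3, -0.6]
opening: 0.085
t 22.25 tcp [ 0.4317 -0.2936  0.1302] jaw 177.3 tilt [-0.0683 -0.0029 -0.9977] F [ 0.4 -0.3 -0.6] open 0.0850 qv [  0.7  10.8   3.7  -0.8 -15.6  -6. ]
```

View pics/w10.png

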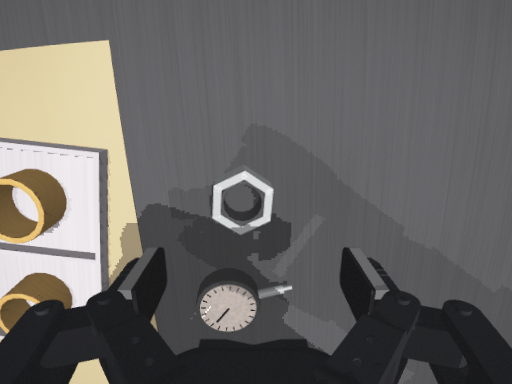

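```bash
python3 wm.py 242 200 .024 .0255 38 wv5.png
```

```text
top 0.0257 ctr 0.4319 -0.2927 r 0.0243+-0.0011 cornerphase 23.1
```

View pics/wv5.png

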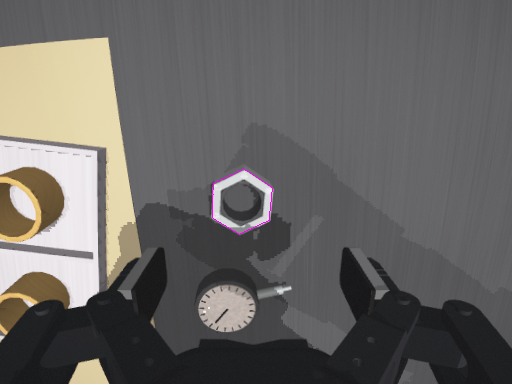

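```bash
python3 -m crank '[{"delta_pos":[0,0.001,-0.012],"twist":-4.3},{"delta_pos":[-0.001,0,-0.012],"twist":0},{"delta_pos":[-0.001,0,-0.012],"twist":0},{"delta_pos":[-0.001,0,-0.012],"twist":0},{"delta_pos":[-0.001,0,-0.012],"twist":0},{"delta_pos":[-0.001,0,-0.012],"twist":0},{"delta_pos":[0,0,0],"twist":0}]';python3 st.py
```

```text
time_s: 22.93
tcp_pos: [0.4325, -0.2916, 0.0587]
tool_rot: [[0.081, -0.063, -0.995], [0.997, -0.003, 0.082], [-0.008, -0.998, 0.063]]
force: [0.9, 0.2, 0.0]
opening: 0.0851
t 22.93 tcp [ 0.4325 -0.2916  0.0587] jaw 175.3 tilt [-0.0631 -0.003  -0.998 ] F [0.9 0.2 0. ] open 0.0851 qv [ 0.8 -1.6 -1.7  0.1  2.  -2.2]
```

```bash
python3 -m crank '[{"delta_pos":[0.001,-0.001,-0.01],"twist":-2.3},{"delta_pos":[0,0,-0.01],"twist":0},{"delta_pos":[0,0,-0.006],"twist":0},{"delta_pos":[0,0,0],"twist":0}]';python3 st.py
```

```text
time_s: 23.27
tcp_pos: [0.4362, -0.2928, 0.034]
tool_rot: [[0.11, -0.06, -0.992], [0.994, -0.003, 0.11], [-0.01, -0.998, 0.06]]
force: [0.6, 0.2, 0.3]
opening: 0.0855
t 23.27 tcp [ 0.4362 -0.2928  0.034 ] jaw 173.7 tilt [-0.0603 -0.0033 -0.9982] F [0.6 0.2 0.3] open 0.0855 qv [ 0.3 -0.7 -0.6 -0.   0.9 -1.5]
```

```bash
python3 -m crank '[{"delta_pos":[-0.004,0,-0.004],"twist":0},{"delta_pos":[0,0,-0.001],"twist":0},{"delta_pos":[0,0,-0.001],"twist":0},{"delta_pos":[0,0,0],"twist":0},{"delta_pos":[0,0,0],"twist":0},{"delta_pos":[0,0,0],"twist":0}]' -1 40;python3 st.py
python3 - <<'E'
from h import *
c=cam('wrist'); save('w11.png',c['img'])
E
```

```text
time_s: 23.77
tcp_pos: [0.4324, -0.2931, 0.0294]
tool_rot: [[0.105, -0.059, -0.993], [0.994, -0.005, 0.105], [-0.011, -0.998, 0.058]]
force: [-0.7, 0.3, -1.1]
opening: 0.0454
t 23.77 tcp [ 0.4324 -0.2931  0.0294] jaw 173.9 tilt [-0.0591 -0.0046 -0.9982] F [-0.7  0.3 -1.1] open 0.0454 qv [-0.  -0.2  0.1 -0.   0.1 -0.1]
```

View pics/w11.png

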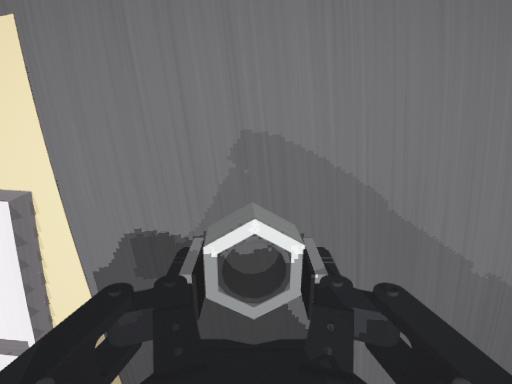

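Nut 2 is gripped on its flats, opening 45.4 mm. Carrying it to the dish.

```bash
python3 -m crank '[{"delta_pos":[0,0,0.02],"twist":0},{"delta_pos":[0,0,0.03],"twist":5},{"delta_pos":[0,0,0.03],"twist":5},{"delta_pos":[0.01,0.01,0.02],"twist":5},{"delta_pos":[0.02,0.021,0.005],"twist":5},{"delta_pos":[0.023,0.024,0],"twist":5},{"delta_pos":[0.023,0.024,0],"twist":5},{"delta_pos":[0.023,0.024,0],"twist":5}]';python3 st.py;python3 -m crank '[{"delta_pos":[0.023,0.024,0],"twist":5},{"delta_pos":[0.023,0.024,0],"twist":2},{"delta_pos":[0.023,0.024,0],"twist":0},{"delta_pos":[0.023,0.024,0],"twist":0},{"delta_pos":[0.023,0.024,0],"twist":0},{"delta_pos":[0.023,0.024,0],"twist":0},{"delta_pos":[0,0,0],"twist":0}]';python3 st.py
```

```text
time_s: 24.48
tcp_pos: [0.5305, -0.1894, 0.1399]
tool_rot: [[-0.499, -0.047, -0.865], [0.866, -0.041, -0.497], [-0.012, -0.998, 0.062]]
force: [1.3, -0.6, -1.6]
opening: 0.0454
t 24.48 tcp [ 0.5305 -0.1894  0.1399] jaw -150.1 tilt [-0.0473 -0.0414 -0.998 ] F [ 1.3 -0.6 -1.6] open 0.0454 qv [ 40.4  13.1 -24.2  -0.4   9.  -22.2]
time_s: 25.07
tcp_pos: [0.6763, -0.032, 0.1397]
tool_rot: [[-0.615, -0.04, -0.788], [0.789, -0.047, -0.613], [-0.012, -0.998, 0.06]]
force: [-0.2, -1.0, -1.5]
opening: 0.0456
t 25.07 tcp [ 0.6763 -0.032   0.1397] jaw -142.1 tilt [-0.0398 -0.0466 -0.9981] F [-0.2 -1.  -1.5] open 0.0456 qv [-1.9 -1.1  3.8 -1.4 -0.5 -1.9]
```

```bash
python3 -m crank '[{"delta_pos":[0.005,0,-0.02],"twist":-1},{"delta_pos":[0.002,0,-0.02],"twist":0},{"delta_pos":[0,0,-0.02],"twist":0},{"delta_pos":[0,0,-0.02],"twist":0},{"delta_pos":[0,0,0],"twist":0}]';python3 st.py
python3 - <<'E'
from h import *
c=cam('wrist'); save('w12.png',c['img'])
E
```

```text
time_s: 25.48
tcp_pos: [0.6843, -0.0293, 0.0565]
tool_rot: [[-0.604, -0.039, -0.796], [0.797, -0.046, -0.602], [-0.013, -0.998, 0.059]]
force: [-0.8, -0.4, -2.9]
opening: 0.0459
t 25.48 tcp [ 0.6843 -0.0293  0.0565] jaw -142.9 tilt [-0.039  -0.0462 -0.9982] F [-0.8 -0.4 -2.9] open 0.0459 qv [ 0.1 -1.9 -1.1  0.1  2.3 -0.2]
```

View pics/w12.png

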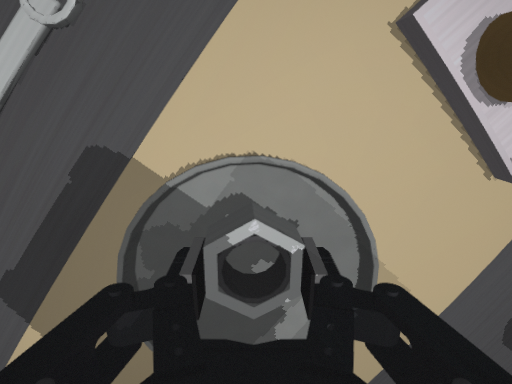

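The nut is over the dish, centred laterally with the rim ahead of it. Lowering.

```bash
python3 -m crank '[{"delta_pos":[0,-0.002,-0.012],"twist":0},{"delta_pos":[0,0,-0.006],"twist":0},{"delta_pos":[0,0,-0.002],"twist":0},{"delta_pos":[0,0,-0.001],"twist":0}]';python3 st.py
```

```text
time_s: 25.87
tcp_pos: [0.6866, -0.0324, 0.0396]
tool_rot: [[-0.603, -0.033, -0.797], [0.797, -0.047, -0.602], [-0.018, -0.998, 0.054]]
force: [0.6, -0.0, -1.3]
opening: 0.0453
t 25.87 tcp [ 0.6866 -0.0324  0.0396] jaw -142.9 tilt [-0.0326 -0.047  -0.9984] F [ 0.6 -0.  -1.3] open 0.0453 qv [-0.1  0.7 -0.2 -0.  -1.1  0. ]
```

```bash
python3 -m crank '[{"delta_pos":[-0.002,0,-0.003],"twist":0},{"delta_pos":[0,0,-0.002],"twist":0},{"delta_pos":[0,0,-0.0015],"twist":0}]';python3 st.py
```

```text
time_s: 26.12
tcp_pos: [0.6851, -0.0326, 0.0342]
tool_rot: [[-0.603, -0.03, -0.797], [0.797, -0.047, -0.602], [-0.019, -0.998, 0.053]]
force: [0.9, -0.1, -2.1]
opening: 0.0456
t 26.12 tcp [ 0.6851 -0.0326  0.0342] jaw -143.0 tilt [-0.0303 -0.0472 -0.9984] F [ 0.9 -0.1 -2.1] open 0.0456 qv [-0.1  1.2  0.5 -0.1 -1.6  0.2]
```

```bash
python3 -m crank '[{"delta_pos":[0,0,-0.002],"twist":0},{"delta_pos":[0,0,-0.001],"twist":0}]';python3 st.py
```

```text
time_s: 26.28
tcp_pos: [0.6854, -0.0327, 0.0329]
tool_rot: [[-0.603, -0.03, -0.797], [0.797, -0.048, -0.602], [-0.02, -0.998, 0.052]]
force: [-8.1, 1.8, 13.5]
opening: 0.0455
t 26.28 tcp [ 0.6854 -0.0327  0.0329] jaw -142.9 tilt [-0.0297 -0.0476 -0.9984] F [-8.1  1.8 13.5] open 0.0455 qv [ 0.1  0.1  0.  -0.1  0.1  0.1]
```

```bash
python3 -m crank '[{"delta_pos":[0,0,0],"twist":0},{"delta_pos":[0,0,0],"twist":0},{"delta_pos":[0,0,0],"twist":0}]' 0.35;python3 st.py; python3 -m crank '[{"delta_pos":[0,0,0.01],"twist":0},{"delta_pos":[0,0,0.02],"twist":0},{"delta_pos":[0,0,0.03],"twist":0},{"delta_pos":[0,0,0.03],"twist":0},{"delta_pos":[-0.02,0,0.01],"twist":0},{"delta_pos":[-0.03,0.002,0],"twist":0},{"delta_pos":[-0.03,0.004,0],"twist":0}]'; python3 st.py;  python3 - <<'E'
from h import *
c=cam('wrist'); save('w13.png',c['img'])
E
```

```text
time_s: 26.53
tcp_pos: [0.6861, -0.0327, 0.034]
tool_rot: [[-0.603, -0.028, -0.797], [0.797, -0.048, -0.602], [-0.021, -0.998, 0.051]]
force: [-0.2, 0.2, -0.6]
opening: 0.0575
t 26.53 tcp [ 0.6861 -0.0327  0.034 ] jaw -142.9 tilt [-0.0278 -0.0479 -0.9985] F [-0.2  0.2 -0.6] open 0.0575 qv [ 0.  -0.2 -0.2 -0.1 -0.1 -0.1]
time_s: 27.12
tcp_pos: [0.6074, -0.0272, 0.1416]
tool_rot: [[-0.603, -0.022, -0.797], [0.797, -0.048, -0.602], [-0.025, -0.999, 0.047]]
force: [0.4, 0.7, -0.3]
opening: 0.0576
t 27.12 tcp [ 0.6074 -0.0272  0.1416] jaw -143.0 tilt [-0.0219 -0.0484 -0.9986] F [ 0.4  0.7 -0.3] open 0.0576 qv [  1.2 -35.8  60.7  -0.9 -27.2   3.1]
```

View pics/w13.png

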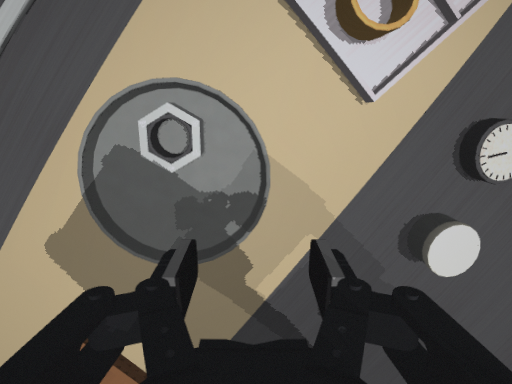

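Nut 2 lies in the dish at (170,137). I'll measure it and the rim.

Run:
```python
from meas import *
c=cam('wrist');P=cloud(c)
m,top=topmask(P,c,170,137,40,0.005); xy,k=outline(c,m,.028); print('nut',top,cfit(xy,.0255))
z=P[...,2]; s=np.zeros_like(m); s[60:290,60:290]=((z>.016)&(z<.024))[60:290,60:290]
q=P[(s>0)&(c['range_z']>0)][:,:2]; r=np.hypot(q[:,0]-.6645,q[:,1]+.0045); q=q[(r>.07)&(r<.086)]; print('dish',len(q),cfit(q,.078))
# flatness of nut top
t=P[m>0]; A=np.c_[t[:,:2],np.ones(len(t))]; print(np.linalg.lstsq(A,t[:,2],rcond=None)[0])
```

```text
nut 0.029872673777927038 [ 0.68346724 -0.03257738]
dish 3315 [ 0.66364948 -0.00474986]
[-0.00364737  0.00087925  0.03138017]
```

```bash
python3 -m crank '[{"delta_pos":[-0.03,0.006,0],"twist":0},{"delta_pos":[-0.03,0.006,0],"twist":0},{"delta_pos":[-0.03,0.006,0],"twist":0},{"delta_pos":[-0.02,0.006,-0.01],"twist":0},{"delta_pos":[-0.01,0.004,-0.02],"twist":0},{"delta_pos":[-0.005,0,-0.01],"twist":0},{"delta_pos":[0,0,0],"twist":0}]' 1;python3 st.py;python3 - <<'E'
from h import *
c=cam('wrist'); save('w14.png',c['img'])
E
```

```text
time_s: 27.8
tcp_pos: [0.4772, 0.0022, 0.1057]
tool_rot: [[-0.603, -0.015, -0.797], [0.797, -0.049, -0.602], [-0.03, -0.999, 0.042]]
force: [-0.2, -1.3, 1.0]
opening: 0.0856
t 27.80 tcp [0.4772 0.0022 0.1057] jaw -143.0 tilt [-0.0155 -0.0488 -0.9987] F [-0.2 -1.3  1. ] open 0.0856 qv [ 0.3 -1.1 -1.1  0.1  1.4  0. ]
```

View pics/w14.png

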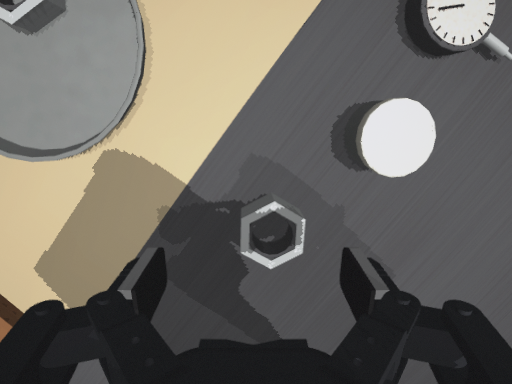

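```bash
python3 wm.py 272 232 .024 .0255 38 wv6.png; python3 -m crank '[{"delta_pos":[-0.014,0.003,0],"twist":-1.3},{"delta_pos":[-0.012,0,-0.012],"twist":0},{"delta_pos":[-0.001,0,-0.015],"twist":0},{"delta_pos":[-0.001,0,-0.015],"twist":0},{"delta_pos":[0,0,-0.01],"twist":0},{"delta_pos":[0,0,0],"twist":0}]';python3 st.py
```

```text
top 0.0257 ctr 0.4532 0.0046 r 0.0246+-0.0011 cornerphase 5.2
time_s: 28.4
tcp_pos: [0.4592, 0.0039, 0.0592]
tool_rot: [[-0.583, 0.0, -0.813], [0.812, -0.05, -0.582], [-0.041, -0.999, 0.029]]
force: [-0.7, -0.5, -0.2]
opening: 0.0854
t 28.40 tcp [0.4592 0.0039 0.0592] jaw -144.4 tilt [ 4.000e-04 -4.980e-02 -9.988e-01] F [-0.7 -0.5 -0.2] open 0.0854 qv [-0.1 -1.1 -1.7  0.3  2.  -0.2]
```

```bash
python3 -m crank '[{"delta_pos":[-0.008,0.002,-0.009],"twist":0},{"delta_pos":[-0.001,0,-0.009],"twist":0},{"delta_pos":[0,0,-0.008],"twist":0},{"delta_pos":[0,0,0],"twist":0}]';python3 st.py
```

```text
time_s: 28.73
tcp_pos: [0.4541, 0.0054, 0.0341]
tool_rot: [[-0.582, 0.006, -0.813], [0.812, -0.05, -0.582], [-0.044, -0.999, 0.025]]
force: [-0.1, -0.2, 0.1]
opening: 0.0855
t 28.73 tcp [0.4541 0.0054 0.0341] jaw -144.4 tilt [ 0.0055 -0.0503 -0.9987] F [-0.1 -0.2  0.1] open 0.0855 qv [ 0.  -0.9 -1.5  0.1  1.4 -0.3]
```

```bash
python3 -m crank '[{"delta_pos":[-0.002,0,-0.005],"twist":0},{"delta_pos":[0,0,-0.001],"twist":0},{"delta_pos":[0,0,-0.001],"twist":0},{"delta_pos":[0,0,0],"twist":0},{"delta_pos":[0,0,0],"twist":0},{"delta_pos":[0,0,0],"twist":0}]' -1 40;python3 st.py
python3 - <<'E'
from h import *
c=cam('wrist'); save('w15.png',c['img'])
E
```

```text
time_s: 29.23
tcp_pos: [0.4537, 0.0051, 0.0275]
tool_rot: [[-0.582, 0.007, -0.813], [0.812, -0.051, -0.581], [-0.045, -0.999, 0.024]]
force: [1.2, -0.5, -1.6]
opening: 0.0453
t 29.23 tcp [0.4537 0.0051 0.0275] jaw -144.4 tilt [ 0.007  -0.0505 -0.9987] F [ 1.2 -0.5 -1.6] open 0.0453 qv [-0.  -0.1 -0.1  0.   0.3  0. ]
```

View pics/w15.png

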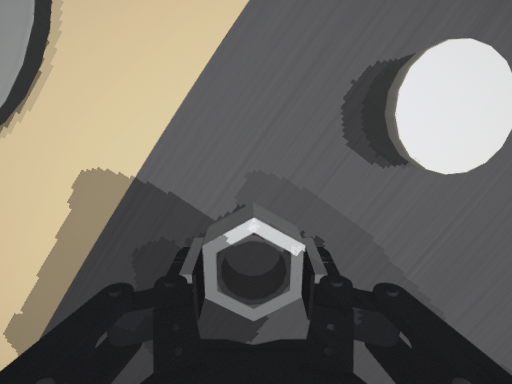

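```bash
python3 -m crank '[{"delta_pos":[0,0,0.02],"twist":0},{"delta_pos":[0,0,0.03],"twist":0},{"delta_pos":[0.005,0,0.03],"twist":0},{"delta_pos":[0.02,0.002,0.01],"twist":0},{"delta_pos":[0.03,0.003,0],"twist":0},{"delta_pos":[0.03,0.003,0],"twist":0},{"delta_pos":[0.03,0.003,0],"twist":0},{"delta_pos":[0.03,0.003,0],"twist":0}]';python3 st.py; python3 -m crank '[{"delta_pos":[0.03,0.003,0],"twist":0},{"delta_pos":[0.01,0.002,0],"twist":0},{"delta_pos":[0,0,-0.01],"twist":0}]';python3 st.py
```

```text
time_s: 29.95
tcp_pos: [0.5974, 0.0198, 0.1227]
tool_rot: [[-0.582, 0.001, -0.813], [0.812, -0.05, -0.581], [-0.041, -0.999, 0.028]]
force: [0.8, -0.3, -1.5]
opening: 0.045
t 29.95 tcp [0.5974 0.0198 0.1227] jaw -144.5 tilt [ 5.000e-04 -4.960e-02 -9.988e-01] F [ 0.8 -0.3 -1.5] open 0.0450 qv [  4.7  32.2 -60.    1.4  27.6   2.4]
time_s: 30.2
tcp_pos: [0.6444, 0.0255, 0.1139]
tool_rot: [[-0.582, 0.007, -0.813], [0.812, -0.049, -0.581], [-0.044, -0.999, 0.023]]
force: [0.6, 0.1, -1.2]
opening: 0.0451
t 30.20 tcp [0.6444 0.0255 0.1139] jaw -144.4 tilt [ 0.0068 -0.0495 -0.9988] F [ 0.6  0.1 -1.2] open 0.0451 qv [ -0.2  11.2   3.8  -0.5 -14.4   0.8]
```

```bash
python3 -m crank '[{"delta_pos":[0,0,-0.02],"twist":0},{"delta_pos":[0,0,-0.02],"twist":0},{"delta_pos":[0,0,-0.016],"twist":0},{"delta_pos":[0,0,-0.008],"twist":0},{"delta_pos":[0,0,-0.002],"twist":0}]';python3 st.py
python3 - <<'E'
from h import *
c=cam('wrist'); save('w16.png',c['img'])
E
```

```text
time_s: 30.62
tcp_pos: [0.6395, 0.0254, 0.0403]
tool_rot: [[-0.582, 0.001, -0.813], [0.812, -0.049, -0.581], [-0.041, -0.999, 0.028]]
force: [-0.0, -0.2, -1.7]
opening: 0.0453
t 30.62 tcp [0.6395 0.0254 0.0403] jaw -144.4 tilt [ 9.000e-04 -4.940e-02 -9.988e-01] F [-0.  -0.2 -1.7] open 0.0453 qv [-0.1  2.3  1.6 -0.3 -2.6  0.2]
```

View pics/w16.png

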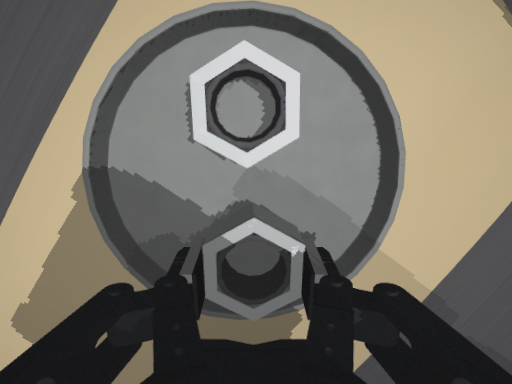

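```bash
python3 -m crank '[{"delta_pos":[0.005,-0.002,-0.004],"twist":0},{"delta_pos":[0,0,-0.002],"twist":0},{"delta_pos":[0,0,-0.0015],"twist":0}]';python3 st.py
```

```text
time_s: 30.92
tcp_pos: [0.6453, 0.023, 0.0342]
tool_rot: [[-0.582, 0.003, -0.813], [0.812, -0.049, -0.581], [-0.042, -0.999, 0.026]]
force: [-0.1, 0.9, -1.1]
opening: 0.0452
t 30.92 tcp [0.6453 0.023  0.0342] jaw -144.4 tilt [ 0.0028 -0.0494 -0.9988] F [-0.1  0.9 -1.1] open 0.0452 qv [-0.3  1.6 -0.6 -0.2 -1.6  0. ]
```

```bash
python3 -m crank '[{"delta_pos":[0,0,-0.002],"twist":0},{"delta_pos":[0,0,-0.001],"twist":0}]';python3 st.py
```

```text
time_s: 31.08
tcp_pos: [0.6459, 0.0229, 0.032]
tool_rot: [[-0.582, 0.005, -0.813], [0.812, -0.049, -0.581], [-0.043, -0.999, 0.025]]
force: [-0.5, 0.1, -1.7]
opening: 0.0448
t 31.08 tcp [0.6459 0.0229 0.032 ] jaw -144.4 tilt [ 0.0045 -0.0495 -0.9988] F [-0.5  0.1 -1.7] open 0.0448 qv [-0.1  0.6 -0.2 -0.2 -1.  -0. ]
```

```bash
python3 -m crank '[{"delta_pos":[0,0,-0.0015],"twist":0},{"delta_pos":[0,0,-0.001],"twist":0}]';python3 st.py
```

```text
time_s: 31.25
tcp_pos: [0.6463, 0.0229, 0.0313]
tool_rot: [[-0.582, 0.005, -0.813], [0.812, -0.05, -0.581], [-0.043, -0.999, 0.025]]
force: [-8.0, -0.7, 12.4]
opening: 0.0449
t 31.25 tcp [0.6463 0.0229 0.0313] jaw -144.4 tilt [ 0.0054 -0.0496 -0.9988] F [-8.  -0.7 12.4] open 0.0449 qv [-0.   0.2 -0.1 -0.1 -0.3  0.1]
```

```bash
python3 -m crank '[{"delta_pos":[0,0,0],"twist":0},{"delta_pos":[0,0,0],"twist":0},{"delta_pos":[0,0,0],"twist":0}]' 0.35;python3 st.py; python3 -m crank '[{"delta_pos":[0,0,0.01],"twist":0},{"delta_pos":[0,0,0.02],"twist":0},{"delta_pos":[0,0,0.03],"twist":0},{"delta_pos":[0,0,0.03],"twist":0},{"delta_pos":[-0.01,0.01,0.02],"twist":4},{"delta_pos":[-0.02,0.02,0.01],"twist":5},{"delta_pos":[-0.022,0.021,0],"twist":5},{"delta_pos":[-0.022,0.021,0],"twist":5}]'; python3 st.py;  python3 - <<'E'
from h import *
c=cam('wrist'); save('w17.png',c['img'])
E
```

```text
time_s: 31.5
tcp_pos: [0.6471, 0.0229, 0.0327]
tool_rot: [[-0.582, 0.008, -0.813], [0.812, -0.05, -0.581], [-0.045, -0.999, 0.023]]
force: [0.1, -0.9, 0.3]
opening: 0.0576
t 31.50 tcp [0.6471 0.0229 0.0327] jaw -144.4 tilt [ 0.0079 -0.0497 -0.9987] F [ 0.1 -0.9  0.3] open 0.0576 qv [ 0.1 -0.3 -0.2 -0.  -0.  -0. ]
time_s: 32.17
tcp_pos: [0.5737, 0.0935, 0.1629]
tool_rot: [[-0.817, 0.031, -0.576], [0.574, -0.045, -0.818], [-0.051, -0.999, 0.019]]
force: [0.4, 1.1, -0.2]
opening: 0.0575
t 32.17 tcp [0.5737 0.0935 0.1629] jaw -125.1 tilt [ 0.0306 -0.045  -0.9985] F [ 0.4  1.1 -0.2] open 0.0575 qv [ 27.  -24.4  36.8   0.4 -16.6 -34.6]
```

View pics/w17.png

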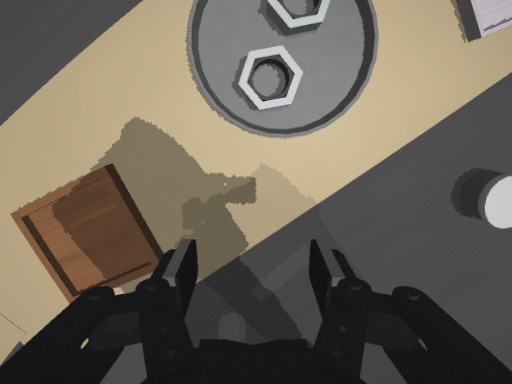

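Both nuts lie flat in the dish, at (270,77) and about (300,10). On to the pin.

```bash
python3 -m crank '[{"delta_pos":[-0.022,0.021,0],"twist":5},{"delta_pos":[-0.022,0.021,0],"twist":5},{"delta_pos":[-0.022,0.021,0],"twist":5},{"delta_pos":[-0.022,0.021,0],"twist":5},{"delta_pos":[-0.013,0.012,-0.01],"twist":4},{"delta_pos":[0,0,-0.01],"twist":0},{"delta_pos":[0,0,0],"twist":0}]' 1;python3 st.py;  python3 - <<'E'
from h import *
c=cam('wrist'); save('w18.png',c['img'])
E
```

```text
time_s: 32.8
tcp_pos: [0.464, 0.1981, 0.1488]
tool_rot: [[-0.985, 0.053, -0.162], [0.161, -0.024, -0.987], [-0.056, -0.998, 0.015]]
force: [0.3, 0.6, -0.6]
opening: 0.0853
t 32.80 tcp [0.464  0.1981 0.1488] jaw -99.3 tilt [ 0.0531 -0.0236 -0.9983] F [ 0.3  0.6 -0.6] open 0.0853 qv [ 1.4 -2.4 -0.2  0.3  1.7 -1.1]
```

View pics/w18.png

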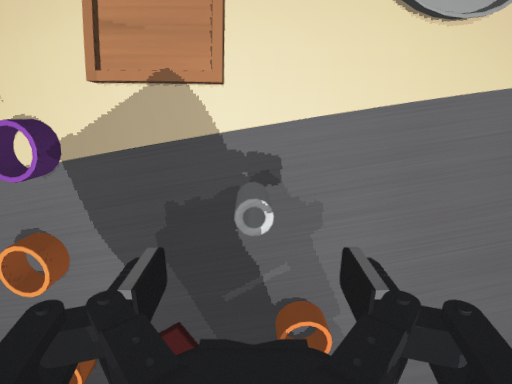

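```bash
python3 wm.py 254 217 .06 .015 24 wv7.png; python3 -m crank '[{"delta_pos":[-0.003,0,-0.015],"twist":-1},{"delta_pos":[-0.001,0,-0.02],"twist":0},{"delta_pos":[-0.001,0,-0.02],"twist":0},{"delta_pos":[-0.001,0,-0.015],"twist":0},{"delta_pos":[0,0,-0.005],"twist":0}]';python3 st.py
```

```text
top 0.0615 ctr 0.4620 0.1972 r 0.0146+-0.0003 cornerphase -5.8
time_s: 33.32
tcp_pos: [0.4661, 0.1951, 0.0764]
tool_rot: [[-0.979, 0.063, -0.194], [0.193, -0.022, -0.981], [-0.066, -0.998, 0.01]]
force: [-0.0, -0.1, 0.0]
opening: 0.0856
t 33.32 tcp [0.4661 0.1951 0.0764] jaw -101.2 tilt [ 0.0632 -0.0222 -0.9978] F [-0.  -0.1  0. ] open 0.0856 qv [-1.3  5.9 -0.6 -0.8 -6.2  1.2]
```

```bash
python3 -m crank '[{"delta_pos":[-0.005,0.002,-0.008],"twist":0},{"delta_pos":[-0.001,0,-0.012],"twist":0},{"delta_pos":[-0.001,0,-0.006],"twist":0},{"delta_pos":[0,0,-0.003],"twist":0}]';python3 st.py
python3 - <<'E'
from h import *
c=cam('wrist'); save('w19.png',c['img'])
E
```

```text
time_s: 33.65
tcp_pos: [0.4613, 0.196, 0.0472]
tool_rot: [[-0.978, 0.066, -0.2], [0.199, -0.022, -0.98], [-0.069, -0.998, 0.008]]
force: [0.0, -0.3, -0.5]
opening: 0.0851
t 33.65 tcp [0.4613 0.196  0.0472] jaw -101.6 tilt [ 0.0656 -0.0219 -0.9976] F [ 0.  -0.3 -0.5] open 0.0851 qv [-0.3  4.2 -0.3 -0.5 -4.3  0.9]
```

View pics/w19.png

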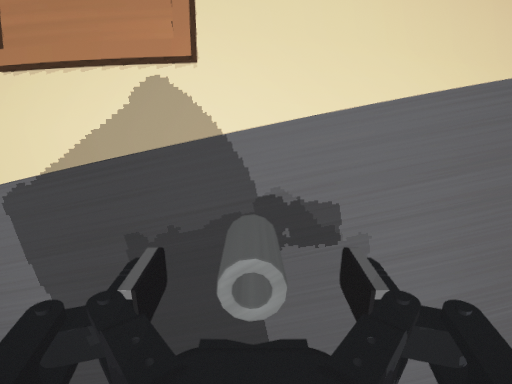

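```bash
python3 -m crank '[{"delta_pos":[0,0.001,-0.001],"twist":0},{"delta_pos":[0,0,-0.0005],"twist":0},{"delta_pos":[0,0,0],"twist":0},{"delta_pos":[0,0,0],"twist":0},{"delta_pos":[0,0,0],"twist":0},{"delta_pos":[0,0,0],"twist":0},{"delta_pos":[0,0,0],"twist":0},{"delta_pos":[0,0,0],"twist":0}]' -1 50;python3 st.py
python3 - <<'E'
from h import *
c=cam('wrist'); save('w20.png',c['img'])
E
```

```text
time_s: 34.37
tcp_pos: [0.4626, 0.1975, 0.0477]
tool_rot: [[-0.977, 0.068, -0.201], [0.2, -0.021, -0.98], [-0.071, -0.997, 0.007]]
force: [0.7, -0.0, -2.0]
opening: 0.0285
t 34.37 tcp [0.4626 0.1975 0.0477] jaw -101.6 tilt [ 0.0684 -0.021  -0.9974] F [ 0.7 -0.  -2. ] open 0.0285 qv [-0.1 -0.1  0.1 -0.1  0.   0. ]
```

View pics/w20.png

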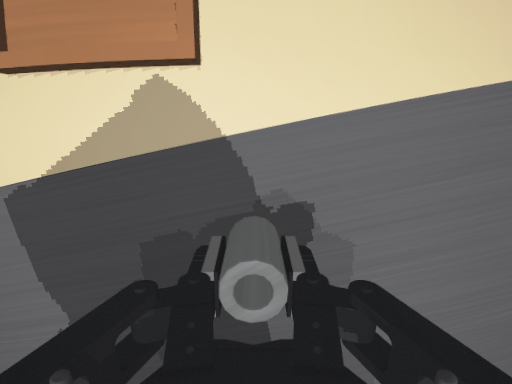

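```bash
python3 -m crank '[{"delta_pos":[0,0,0.015],"twist":0},{"delta_pos":[0,0,0.025],"twist":0},{"delta_pos":[0.005,0.001,0.025],"twist":0},{"delta_pos":[0.02,0.006,0],"twist":0},{"delta_pos":[0.027,0.008,0],"twist":0},{"delta_pos":[0.027,0.008,0],"twist":0},{"delta_pos":[0.027,0.008,0],"twist":0},{"delta_pos":[0.027,0.008,0],"twist":0}]';python3 st.py; python3 -m crank '[{"delta_pos":[0.022,0.006,0],"twist":0},{"delta_pos":[0.005,0.002,0],"twist":0},{"delta_pos":[0,0,0],"twist":0}]';python3 st.py
python3 - <<'E'
from h import *
c=cam('wrist'); save('w21.png',c['img'])
E
```

```text
time_s: 35.08
tcp_pos: [0.594, 0.2361, 0.115]
tool_rot: [[-0.978, 0.06, -0.2], [0.199, -0.024, -0.98], [-0.063, -0.998, 0.011]]
force: [-0.3, 0.7, -1.2]
opening: 0.0285
t 35.08 tcp [0.594  0.2361 0.115 ] jaw -101.5 tilt [ 0.0598 -0.0237 -0.9979] F [-0.3  0.7 -1.2] open 0.0285 qv [ -1.2  30.6 -57.8   1.4  27.2  -3.2]
time_s: 35.33
tcp_pos: [0.6257, 0.2451, 0.114]
tool_rot: [[-0.978, 0.061, -0.201], [0.199, -0.023, -0.98], [-0.065, -0.998, 0.011]]
force: [-0.5, 0.3, -2.2]
opening: 0.0286
t 35.33 tcp [0.6257 0.2451 0.114 ] jaw -101.6 tilt [ 0.0612 -0.0233 -0.9979] F [-0.5  0.3 -2.2] open 0.0286 qv [-0.3  1.  -0.8  0.  -0.  -0.1]
```

View pics/w21.png

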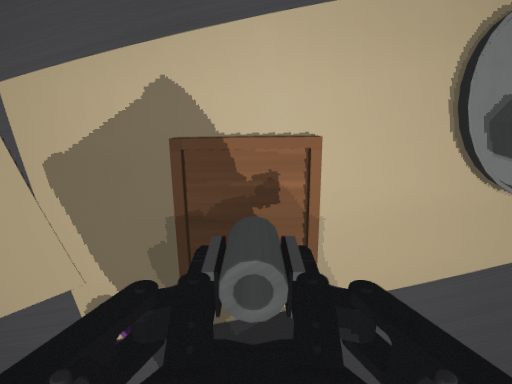

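```bash
python3 - <<'E'
from h import *
c=cam('wrist'); p=plane(c,[(170,138),(322,136)],.018)[:,:2]; d=(p[1]-p[0])/np.hypot(*(p[1]-p[0])); n=np.array([d[1],-d[0]]); n*= -np.sign(n[0])
print(p,np.hypot(*(p[1]-p[0])),p.mean(0)+n*.055)
E
python3 -m crank '[{"delta_pos":[0.002,0.004,-0.015],"twist":0},{"delta_pos":[0,0,-0.015],"twist":0},{"delta_pos":[0,0,-0.012],"twist":0},{"delta_pos":[0,0,-0.004],"twist":0},{"delta_pos":[0,0,0],"twist":0}]';python3 st.py
```

```text
[[0.69097307 0.29135961]
 [0.67026689 0.18410068]] 0.10923929721320678 [0.62661706 0.24815534]
time_s: 35.85
tcp_pos: [0.622, 0.2478, 0.0668]
tool_rot: [[-0.978, 0.058, -0.2], [0.199, -0.024, -0.98], [-0.061, -0.998, 0.012]]
force: [-1.2, -0.1, -2.2]
opening: 0.0284
t 35.85 tcp [0.622  0.2478 0.0668] jaw -101.5 tilt [ 0.0577 -0.0244 -0.998 ] F [-1.2 -0.1 -2.2] open 0.0284 qv [-0.  -0.3  1.2 -0.   0.1 -0. ]
```

```bash
python3 -m crank '[{"delta_pos":[0.005,0.001,-0.004],"twist":0},{"delta_pos":[0,0,-0.003],"twist":0},{"delta_pos":[0,0,-0.002],"twist":0},{"delta_pos":[0,0,-0.0015],"twist":0}]';python3 st.py
```

```text
time_s: 36.18
tcp_pos: [0.6277, 0.2489, 0.0574]
tool_rot: [[-0.978, 0.059, -0.2], [0.199, -0.024, -0.98], [-0.063, -0.998, 0.012]]
force: [1.1, 0.1, -1.7]
opening: 0.0284
t 36.18 tcp [0.6277 0.2489 0.0574] jaw -101.5 tilt [ 0.0593 -0.024  -0.998 ] F [ 1.1  0.1 -1.7] open 0.0284 qv [-0.1  1.4  0.  -0.2 -1.7  0.1]
```

```bash
python3 -m crank '[{"delta_pos":[0,0,-0.002],"twist":0},{"delta_pos":[0,0,-0.001],"twist":0}]';python3 st.py
```

```text
time_s: 36.35
tcp_pos: [0.6281, 0.249, 0.0555]
tool_rot: [[-0.978, 0.06, -0.2], [0.199, -0.024, -0.98], [-0.064, -0.998, 0.011]]
force: [-6.4, -2.5, 13.2]
opening: 0.0284
t 36.35 tcp [0.6281 0.249  0.0555] jaw -101.5 tilt [ 0.0602 -0.0238 -0.9979] F [-6.4 -2.5 13.2] open 0.0284 qv [-0.   0.1 -0.1 -0.1 -0.1  0.2]
```

```bash
python3 -m crank '[{"delta_pos":[0,0,0],"twist":0},{"delta_pos":[0,0,0],"twist":0},{"delta_pos":[0,0,0],"twist":0},{"delta_pos":[0,0,0],"twist":0}]' 0.5;python3 st.py; python3 -m crank '[{"delta_pos":[0,0,0.01],"twist":0},{"delta_pos":[0,0,0.02],"twist":0},{"delta_pos":[0,0,0.03],"twist":0},{"delta_pos":[0,0,0.03],"twist":0},{"delta_pos":[0,0,0.03],"twist":0},{"delta_pos":[-0.03,0,0.02],"twist":0},{"delta_pos":[-0.04,0,0],"twist":0},{"delta_pos":[-0.04,0,0],"twist":0}]'; python3 -m crank '[{"delta_pos":[-0.04,0,0],"twist":0},{"delta_pos":[-0.04,0,0],"twist":0},{"delta_pos":[0,0,0],"twist":0},{"delta_pos":[0,0,0],"twist":0}]'; python3 st.py;  python3 - <<'E'
from h import *
c=cam('top'); save('t22.png',cv2.resize(c['img'][80:300,80:440],None,fx=2.2,fy=2.2))
c=cam('scene'); save('s22.png',cv2.resize(c['img'][130:310,60:430],None,fx=2.1,fy=2.1))
E
```

```text
time_s: 36.68
tcp_pos: [0.6291, 0.2493, 0.057]
tool_rot: [[-0.978, 0.063, -0.2], [0.199, -0.023, -0.98], [-0.067, -0.998, 0.01]]
force: [0.7, -0.1, -0.3]
opening: 0.0638
t 36.68 tcp [0.6291 0.2493 0.057 ] jaw -101.5 tilt [ 0.0632 -0.0229 -0.9977] F [ 0.7 -0.1 -0.3] open 0.0638 qv [ 0.1 -0.2 -0.1  0.  -0.2 -0. ]
time_s: 37.35
tcp_pos: [0.52, 0.248, 0.2069]
tool_rot: [[-0.977, 0.068, -0.203], [0.202, -0.021, -0.979], [-0.071, -0.997, 0.007]]
force: [0.3, -0.2, 0.5]
opening: 0.0639
time_s: 37.68
tcp_pos: [0.43, 0.2472, 0.2107]
tool_rot: [[-0.977, 0.07, -0.202], [0.201, -0.019, -0.979], [-0.073, -0.997, 0.005]]
force: [0.4, -0.6, 0.9]
opening: 0.0642
t 37.68 tcp [0.43   0.2472 0.2107] jaw -101.6 tilt [ 0.0701 -0.0194 -0.9973] F [ 0.4 -0.6  0.9] open 0.0642 qv [ 1.8 -3.7  4.8  0.4  0.7  1.2]
```

View pics/t22.png

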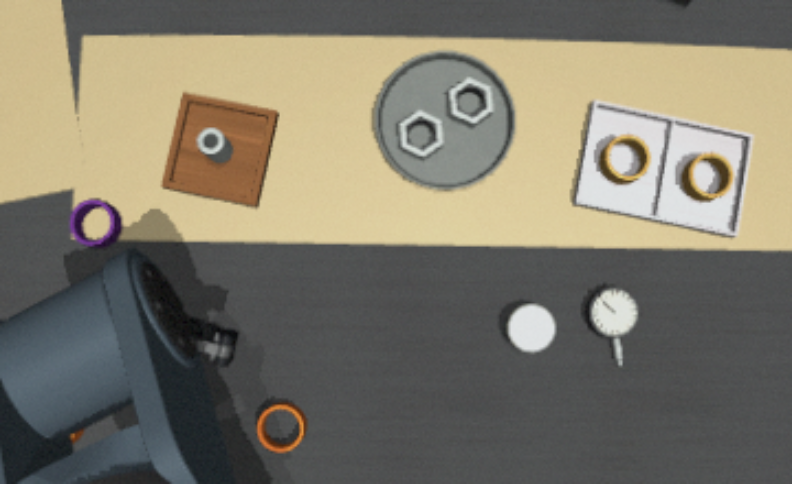

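View pics/s22.png

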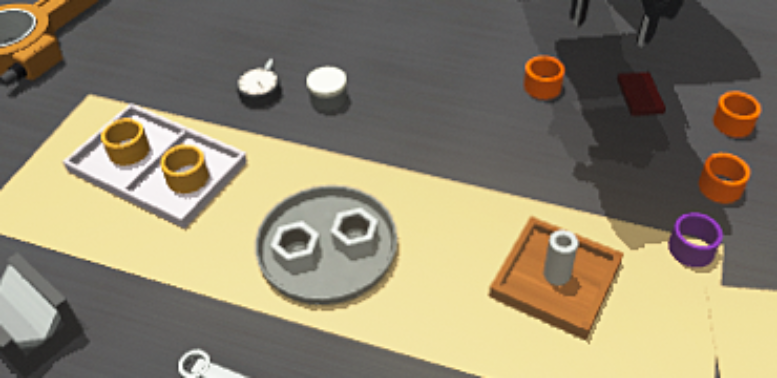

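Everything is placed: bushes upright one per bay, nuts flat side by side, pin upright. The tin, gauge and look-alike rings are undisturbed. One numeric check, then hand-in.

Run:
```python
from meas import *
c=cam('top');P=cloud(c)
for n,(u,v) in dict(bA=(402,160),bB=(364,152),n1=(271,141),n2=(294,126),pin=(176,145),tin=(321,229)).items():
    m,top=topmask(P,c,u,v,13,.006,hmin=.024,hmax=.09); t=P[m>0]; A=np.c_[t[:,:2],np.ones(len(t))]
    q=t[:,2]; print(n,'top %.4f'%top,'ctr',np.round(t[:,:2].mean(0),4),'slope',np.round(np.linalg.lstsq(A,q,rcond=None)[0][:2],3))
from bench import hand_in
print(hand_in())
```

```text
bA top 0.0404 ctr [ 0.6035 -0.299 ] slope [ 0.007 -0.004]
bB top 0.0405 ctr [ 0.6229 -0.206 ] slope [0.019 0.017]
n1 top 0.0308 ctr [0.6454 0.0217] slope [0.001 0.006]
n2 top 0.0311 ctr [ 0.6843 -0.0329] slope [0.001 0.023]
pin top 0.0706 ctr [0.6265 0.2482] slope [0.041 0.01 ]
tin top 0.0391 ctr [ 0.4328 -0.0995] slope [-0.008  0.007]
the job is handed in; nothing more can be done
None
```

I sorted all five parts in the order asked and handed the job in at about 38 s of the 128 s allowed. `hand_in()` gives no verdict.

- **Bushes:** one stands bore-up in each bay of the pan. I took the two brass-coloured ones and left the orange and purple look-alikes alone.
- **Nuts:** both lie flat side by side on the dish floor.
- **Pin:** it stands upright at the middle of the box.

**Last checks:** the final top and scene pictures show every part upright or flat in its tray. Measured top heights (about 40, 31 and 70 mm) match the expected 38, 28 and 68 mm once the 2–3 mm the top camera reads high is taken off. The tin measures where it was. The gauge I judged only by eye; it looks unmoved.

**What did not go cleanly:**
- The tool tilt drifted by up to about 6°, because the moves can only turn about the vertical. I partly cancelled it by turning the wrist, and lowered each part until it touched before opening.
- The second bush was pressed onto the pan floor with about 40 N at the wrist for a moment. That was through the held part rather than the arm or gripper body, and below the 120 N wrist limit.
- Before the nuts and pin were placed, the cameras disagreed on some positions. Top and wrist differed by 1–2 mm; the scene camera was up to 5 mm off because it also sees the part sides, so I used top and wrist.

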